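Walk the heavy slide hotplate back into its docking bay

ROBOT

A 6-joint arm with a two-finger parallel gripper is mounted at the origin on the work surface. World frame = base frame: x ahead of the robot, y to its left, z up, the work surface at z = 0. Lengths are in m, angles in rad, forces in N, time in s.
With the tool pointing down it reaches from about 0.35 to 0.975 m from the base axis. Payload 4.9 kg.
Tool frame: the origin (TCP) lies on the centre line of the jaws, within the pads' length; the fingertips stand 14 mm ahead of it and the grasp point (between the pads) lies 5 mm behind it; z points along the fingers, y is the line along which they close (so a half turn about z gives the same grasp; the last joint's range is limited). The gripper opens to 85 mm and grips with 20 to 120 N. Pads are 22 mm wide; open, the fingers measure 114 mm over their backs; the gripper's body (76 mm by 85 mm) begins 54 mm behind the grasp point. The pads swing forward as they close: fully open they stand 13 mm farther back than shut.
Start: joints at [-1.309, 0.053, 1.613, -0, 1.476, -0.119], TCP at [0.232, -0.58, 0.245] pointing down, gripper open.
Joint ranges: [-3.01, 3.01], [-1.01, 2.22], [0.06, 2.58], [-1.02, 4.17], [0.09, 2.62], [-3.14, 3.14]. Speed limits (rad/s): [2.57, 2.57, 3.14, 3.14, 3.14, 3.14].

INTERFACE

Orientations are given as a unit quaternion [w, x, y, z].
In Python, from plant import * gives the robot as it stands.
- The arm moves only by the tool send_rows, never from a script. Its argument "steps" is a list of rows, each an object with "translation": the shift along the tool's x, y, z in cm, a list of three; "delta_rot": the turn, a rotation vector about the tool's x, y, z in rad, a list of three; "jaw": the finger opening in cm, from 0 to 8.54. In form: [{"translation": [dx, dy, dz], "delta_rot": [rx, ry, rz], "jaw": jaw}, ...]. A call has exactly 8 rows; each row is the pose to reach, as a shift and turn from the pose commanded when the call began, along the tool's axes at that moment; what a row does not reach only later rows make up. A row lasts 1/10 s, in which the tool goes at most 50 mm and 8.59 degrees, less where a joint would pass 70% of its speed; a pose out of reach is approached as far as the arm can. A call with a gripper value outside its range is refused whole. The fingers move at their own pace and stop on an object; the grip force is fixed at half the most. Time passes only in rows, so rows that repeat a pose let the fingers close, or fill a call up. It gives the time, the measured TCP pose, the force, the opening and the grip force at its end, in the units of the state.
- state(): the state, without advancing time (a new reading comes with each control period).
- grab_frame(name): name is "scene" or "top" or "wrist"; returns a dict with "pixels" (420x560x3 uint8, blue, green, red), "range_z" (420x560 float32, m along the optical axis (not along the pixel's ray), 0 where there is no reading), "fx", "fy", "cx", "cy" (pixels), "rvec" (rotation vector, rad) and "tvec" (3), from world to camera coordinates, as OpenCV has them. Camera axes: x right, y down, z forward; pixel columns grow to the right and rows downward; lengths in m; the calibration is good to about 2 mm. The wrist camera is an equidistant fisheye: a pixel r from the principal point sees the ray r / f radians off the axis. A picture is of the moment at which its call begins.
- job_done(): hands the job in; it is judged then, once.
The state is a dict: "time": time; "joint_pos": joint angles; "joint_vel": joint speeds; "joint_efforts": joint torques, N m; "tool_pos": TCP position; "tool_rot": TCP orientation; "contact_force": force on the tool from outside, world axes, zero at the start; "ft_torque": the same for the moment, N m; "gripper_width": opening from 0.0 (shut) to 1.0 (fully open); "grasp_force": force on a finger pad.
Only numpy, scipy, OpenCV 4.12 (cv2) and the standard library are available. Lean on these libraries where they do the work, as an engineer would, in place of code of your own. Each camera call takes 0.05 s, during which the arm holds its last target. There are 200 camera calls.

TASK

Walk the heavy white slide-drying hotplate straight back across the bench, pushing its front corners in turn so that it swings ahead a little at a time, and ease it home until its back is flush against both rubber strips of the docking rail, about centred on the rail, with the sprung contact pressed in. Never push on it with more than 20 N (a straight shove at its middle needs more than that), and never let it turn more than about 18 degrees out of square with the rail. Leave the jars and the glove box where they stand, and step clear at the end.

Things in the scene. Friction and masses are not known exactly. Their poses are not given: they have to be found in the camera images.
- plate: white hotplate, dark top with slides fixed on it, 130 (x) by 280 (y) by 70 mm high, 4.2 kg; upright sides, 8 to 58 mm up. Four rubber feet at x +-25, y +-90 mm. Sliding it takes 23 to 28 N at mid-front, 11 to 18 N at a front corner patch, when it turns about y = 75 mm at the other end. Origin: centre of underside; x from front to back, y left. Starts 55 to 70 mm short of the rail, within 5 deg of square
- front_left (a point): centre of the blue push patch (30 by 40 mm, flush) at the left (+y) end of the hotplate's front face, at plate x = -65, y = +125 mm, 33 mm above the bench
- front_right (a point): the same at the right (-y) end, at plate x = -65, y = -125 mm
- rear_left (a point): rear left edge of the hotplate, at plate x = +65, y = +140 mm, 33 mm above the bench
- rear_right (a point): rear right edge, at plate x = +65, y = -140 mm
- bay: fixed docking rail: aluminium bar 280 mm wide, 50 mm high, with two black rubber strips facing the robot. Origin on the bench under the middle of the strips' face; x points into the rail (the way the hotplate must travel), y left along it. Home: the hotplate's rear edges at bay x = 0 (within 6 mm), its middle at bay y = 0 (within 30 mm). Flat yellow tapes at bay y = +-152 mm mark the place
- contact (a joint): sprung brass contact pin (16 mm diameter, 35 mm above the bench) in the middle of the rail, pushed in by the hotplate's back: 0 = out, standing 8 mm proud of the strips, 0.008 = fully in, flush with them; pressing it takes 2 to 4 N
- jar_red: lidded staining jar of dark red glass, brown lid: 82 mm diameter, 129 mm high; origin at the centre of its underside. A bystander: leave it alone
- jar_amber: lidded staining jar of amber brown glass, brown lid: 82 mm diameter, 129 mm high; origin at the centre of its underside. A bystander: leave it alone
- jar_violet: lidded staining jar of dark violet glass, brown lid: 82 mm diameter, 129 mm high; origin at the centre of its underside. A bystander: leave it alone
- glove_box: blue cardboard glove box, 120 by 100 by 75 mm high; origin at the centre of its underside. A bystander: leave it alone

How it is judged:
By the outcome, as a careful person would: the job done as asked, in the order asked, and still so for the second after the job is handed in, with the robot touching nothing.
It also fails if it takes over 72 s, if anything falls off the work surface, if the arm or the gripper's body presses on something with over 40 N, if the wrist force passes 120 N, or if a joint passes its speed limit or range.

## Working session

There is one attempt and no reset: what is moved stays moved. The work goes in short steps, Python scripts to look and compute and a tool call to move; the robot and the scene stay as the last step left them, time stands still between calls to the robot, and variables do not carry over. Pictures are saved under pics/ and viewed, at most 10 in all, crops included, and the job is handed in when it is done.

Besides the shell and the picture viewer there is one more tool, called after ">>>" as name(argument=value, ...), one argument or row to a line, values as JSON. send_rows: Moves the arm, as the interface text tells. Its arguments: {"type":"object","properties":{"steps":{"type":"array","items":{"type":"object","properties":{"translation":{"type":"array","items":{"type":"number"}},"delta_rot":{"type":"array","items":{"type":"number"}},"jaw":{"type":"number"}}}}},"required":["steps"]}

```bash
mkdir -p pics; ls
python3 - <<'E'
from plant import *
import cv2,numpy as np
s=state();print(s)
for n in("scene","top"):
    f=grab_frame(n);cv2.imwrite(f"pics/{n}0.png",f["pixels"]);np.savez(f"{n}0.npz",**f)
    print(n,f["fx"],f["fy"],f["cx"],f["cy"],f["rvec"],f["tvec"])
E
```

```text
pics
{'time': 0.0, 'joint_pos': array([-1.30896433e+00,  5.33603082e-02,  1.61434250e+00, -2.13583705e-05,
        1.47596146e+00, -1.18994724e-01]), 'joint_vel': array([-0.00158309,  0.00045847,  0.00017374,  0.00011532, -0.00073465,
        0.00141969]), 'joint_efforts': array([-5.11965281e-04, -3.93688238e+01, -3.70175672e+01, -9.79650622e-05,
        7.12157664e-03,  8.62424713e-06]), 'tool_pos': array([ 0.23214547, -0.5796356 ,  0.24403187]), 'tool_rot': array([-1.03240963e-03,  9.81925364e-01,  1.89265703e-01, -8.45162207e-05]), 'contact_force': array([ 0.33225557, -0.53200565,  0.60367391]), 'ft_torque': array([-0.00085791, -0.03983156,  0.03788743]), 'grasp_force': 0.0, 'gripper_width': 1.000439791203761}
scene 450.73097043185055 450.73097043185055 278.48883671128726 204.89147399828587 [ 1.99962161  1.79255785 -0.48691216] [-0.12373395 -0.48232323  1.74712298]
top 519.8960904251687 519.8960904251687 280.42066848662967 213.3148225256711 [ 2.06847011 -2.14974505  0.22235157] [0.06278142 0.60666111 1.36748337]
```

View pics/scene0.png

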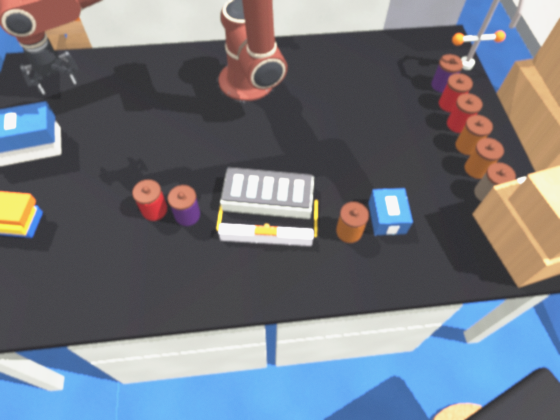

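View pics/top0.png

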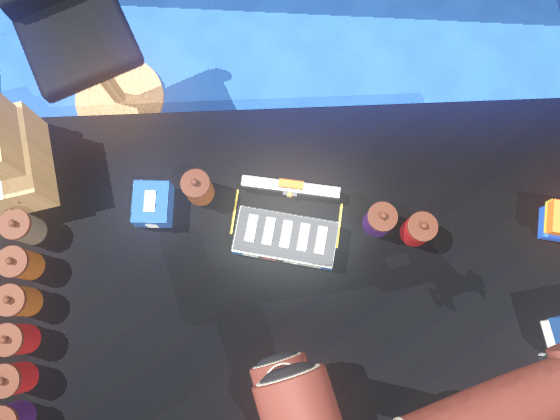

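The top view shows the plate at about (232–341, 207–268), the rail above it at (241–340, 176–197), tapes at each side, amber jar (197,187), violet (380,220), red (419,230). Now I'll measure these from the depth.

```bash
cat > h.py <<'E'
import numpy as np,cv2
def cloud(f):
    R=cv2.Rodrigues(np.array(f["rvec"]))[0];z=np.asarray(f["range_z"])
    v,u=np.mgrid[:z.shape[0],:z.shape[1]]
    c=np.stack([(u-f["cx"])/f["fx"]*z,(v-f["cy"])/f["fy"]*z,z],-1)
    w=(c-np.array(f["tvec"]).ravel())@R; w[z<=0]=np.nan
    return w
def rect(w,lo,hi,box):
    m=(w[...,2]>lo)&(w[...,2]<hi)&(w[...,0]>box[0])&(w[...,0]<box[1])&(w[...,1]>box[2])&(w[...,1]<box[3])
    n,l,st,_=cv2.connectedComponentsWithStats(m.astype(np.uint8))
    out=[]
    for i in range(1,n):
        if st[i,4]<40: continue
        p=w[l==i]; r=cv2.minAreaRect((p[:,:2]*1000).astype(np.float32))
        out.append((st[i].tolist(),np.round(r[0],1),np.round(r[1],1),round(r[2],1),np.round(np.median(p[:,2]),4)))
    return out
E
python3 - <<'E'
import numpy as np,cv2
from h import *
for n in("top","scene"):
    f=dict(np.load(n+"0.npz"));w=cloud(f)
    print(n)
    for lo,hi in((.06,.08),(.04,.056),(.12,.15)):
        print(lo)
        for o in rect(w,lo,hi,(.3,1,-.5,.5)):print(o)
    if n=="top":
        for p in[(235,195),(235,230),(341,207),(340,243),(241,185),(340,195),(285,150)]:print(p,w[p[1],p[0]])
f=np.load("top0.npz")["pixels"][165:280,185:385];cv2.imwrite("pics/c.png",cv2.resize(f,(800,460),interpolation=cv2.INTER_CUBIC))
E
```

```text
top
0.06
([278, 179, 26, 11, 142], array([692.9,   7.6]), array([68.7, 22.7]), 79.9, np.float64(0.0631))
([130, 180, 41, 45, 1551], array([654.8, 397.7]), array([101.5, 122.2]), 86.3, np.float64(0.0745))
([186, 183, 26, 19, 58], array([670.3, 258. ]), array([31.8, 78.1]), 23.9, np.float64(0.0714))
([232, 206, 107, 61, 4460], array([545.6,  29.2]), array([275.7, 128.1]), 78.1, np.float64(0.0698))
([365, 217, 20, 18, 43], array([ 558.9, -209.9]), array([67.2, 18.7]), 46.0, np.float64(0.0677))
([404, 220, 19, 24, 58], array([ 536.1, -311.6]), array([73.5, 26.3]), 30.3, np.float64(0.0687))
0.04
([241, 175, 100, 25, 1016], array([683.1,   9.4]), array([279.9,  44.2]), 80.2, np.float64(0.0486))
([285, 260, 23, 5, 44], array([473.7,   2.2]), array([60.7,  8.4]), 74.9, np.float64(0.0514))
0.12
(235, 195) [ 6.82087527e-01  1.68970343e-01 -4.87096233e-04]
(235, 230) [0.56772903 0.1657771  0.05953223]
(341, 207) [ 0.63502266 -0.13671057 -0.00351411]
(340, 243) [ 0.53052729 -0.12766203 -0.00662676]
(241, 185) [0.69788869 0.14726337 0.04885631]
(340, 195) [ 0.66892274 -0.13507811  0.00433389]
(28
[... 527 characters left out ...]
at64(0.0722))
([254, 226, 24, 9, 170], array([693.7,   6.3]), array([69.2, 25.4]), 81.7, np.float64(0.0637))
0.04
([371, 194, 40, 36, 134], array([678.6, 366. ]), array([154.6,  77.4]), 36.5, np.float64(0.0483))
([140, 202, 25, 13, 71], array([ 576.6, -330. ]), array([29. , 74.8]), 14.2, np.float64(0.0478))
([221, 202, 90, 12, 251], array([606.2,  14.5]), array([277.2,  11.6]), 78.3, np.float64(0.0483))
([179, 206, 20, 15, 60], array([ 606.5, -216.4]), array([21.2, 70.5]), 33.4, np.float64(0.0472))
([338, 222, 25, 16, 65], array([715.6, 255.6]), array([76.4, 31.3]), 65.1, np.float64(0.0486))
([219, 224, 94, 16, 773], array([688. ,   7.2]), array([279.6,  38.2]), 80.0, np.float64(0.051))
0.12
```

View pics/c.png

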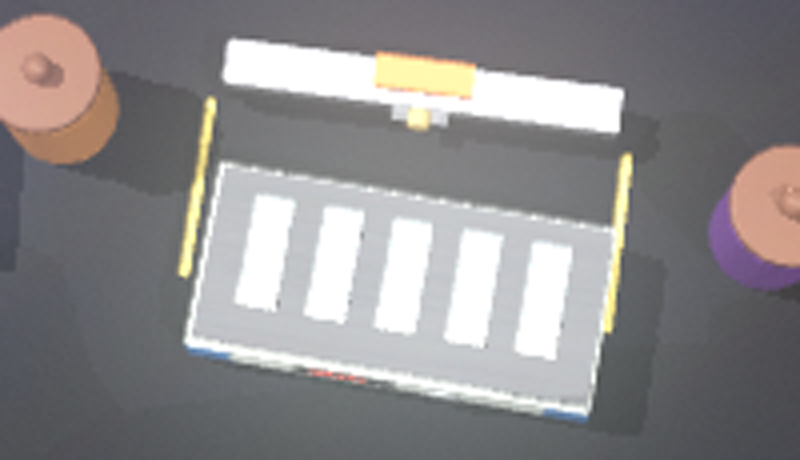

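>>> send_rows(
  steps=[
    {"translation": [3.0, -3.3, 0], "delta_rot": [0, 0, 0.07], "jaw": 0},
    {"translation": [6.1, -6.6, 0], "delta_rot": [0, 0, 0.14], "jaw": 0},
    {"translation": [9.1, -9.9, 0], "delta_rot": [0, 0, 0.21], "jaw": 0},
    {"translation": [12.1, -13.3, 0], "delta_rot": [0, 0, 0.28], "jaw": 0},
    {"translation": [15.2, -16.6, 0], "delta_rot": [0, 0, 0.35], "jaw": 0},
    {"translation": [18.2, -19.9, 0], "delta_rot": [0, 0, 0.42], "jaw": 0},
    {"translation": [21.3, -23.2, 0], "delta_rot": [0, 0, 0.49], "jaw": 0},
    {"translation": [24.3, -26.5, 0], "delta_rot": [0, 0, 0.556], "jaw": 0},
  ],
)

```text
time: 0.9
tool_pos: [0.3595, -0.242, 0.2449]
tool_rot: [-0.0, 0.996, -0.089, -0.0]
contact_force: [1.6, -0.4, 0.7]
gripper_width: -0.001
grasp_force: 0.0
```

>>> send_rows(
  steps=[
    {"translation": [0.6, -3.5, 0], "delta_rot": [0, 0, 0], "jaw": 0},
    {"translation": [1.2, -7.0, 1.0], "delta_rot": [0, 0, 0], "jaw": 0},
    {"translation": [1.8, -10.5, 3.5], "delta_rot": [0, 0, 0], "jaw": 0},
    {"translation": [2.4, -14.0, 6.5], "delta_rot": [0, 0, 0], "jaw": 0},
    {"translation": [3.0, -16.5, 10], "delta_rot": [0, 0, 0], "jaw": 0},
    {"translation": [3.2, -17.5, 13.5], "delta_rot": [0, 0, 0], "jaw": 0},
    {"translation": [3.2, -17.5, 17.5], "delta_rot": [0, 0, 0], "jaw": 0},
    {"translation": [3.2, -17.5, 21], "delta_rot": [0, 0, 0], "jaw": 0},
  ],
)

```text
time: 1.7
tool_pos: [0.4207, -0.0762, 0.0333]
tool_rot: [-0.0, 0.996, -0.087, -0.0]
contact_force: [0.5, 0.1, -0.0]
gripper_width: -0.002
grasp_force: 0.0
```

```bash
cat > look.py <<'E'
from plant import *
from h import *
import sys
s=state();f=grab_frame("top");w=cloud(f);g=grab_frame("scene");w2=cloud(g)
a=np.radians(-10);E=np.array([[np.cos(a),np.sin(a)],[-np.sin(a),np.cos(a)]])
print("t",round(s["time"],2),"tcp bay-axes",np.round(E@s["tool_pos"][:2]*1000,1),round(s["tool_pos"][2],4),"F",np.round(E@s["contact_force"][:2],1))
for n,ww in(("top",w),("scene",w2)):
  for lo,hi in((.062,.08),(.042,.056)):
    for o in rect(ww,lo,hi,(.43,.78,-.17,.21)):
        if max(o[2])>200:
            ang=o[3]-90
            if o[2][0]<o[2][1]: ang=o[3]
            ang=(ang+90)%180-90
            print(n,lo,"c",np.round(E@o[1],1),o[2],"yaw rel",round(ang+10,1))
if len(sys.argv)>1: cv2.imwrite(f"pics/{sys.argv[1]}.png",cv2.resize(f["pixels"][165:285,185:385],(800,480),interpolation=cv2.INTER_CUBIC))
E
python3 look.py a1
```

```text
t 1.7 tcp bay-axes [427.5  -2. ] 0.0333 F [0.5 0.1]
top 0.062 c [531.4 123.2] [272.8 125.4] yaw rel -2.3
top 0.042 c [674.9 128.3] [280.   36.3] yaw rel 0.6
scene 0.062 c [533.9 121.6] [277.  129.9] yaw rel -2.2
scene 0.042 c [595.3 119.3] [277.9  10.8] yaw rel -2.6
scene 0.042 c [677.1 126.8] [279.6  39.2] yaw rel 0.0
```

View pics/a1.png

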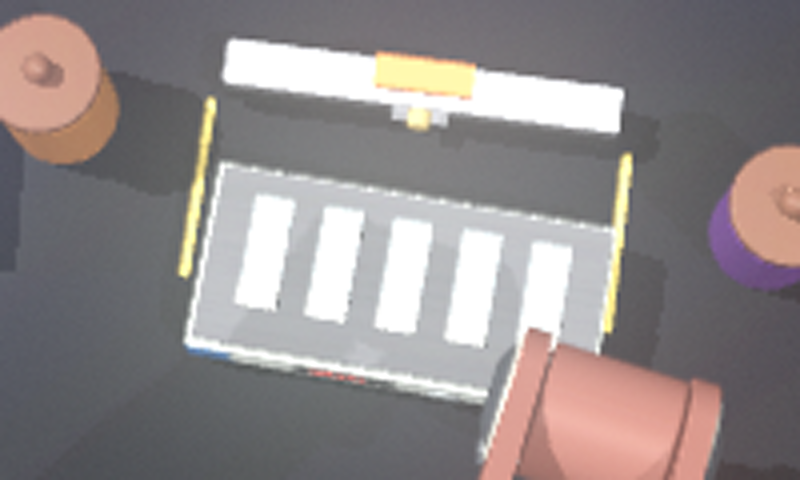

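>>> send_rows(
  steps=[
    {"translation": [0.6, 0, 0], "delta_rot": [0, 0, 0], "jaw": 0},
    {"translation": [1.2, 0, 0], "delta_rot": [0, 0, 0], "jaw": 0},
    {"translation": [1.6, 0, 0], "delta_rot": [0, 0, 0], "jaw": 0},
    {"translation": [1.75, 0, 0], "delta_rot": [0, 0, 0], "jaw": 0},
    {"translation": [1.8, 0, 0], "delta_rot": [0, 0, 0], "jaw": 0},
    {"translation": [1.85, 0, 0], "delta_rot": [0, 0, 0], "jaw": 0},
    {"translation": [1.9, 0, 0], "delta_rot": [0, 0, 0], "jaw": 0},
    {"translation": [1.95, 0, 0], "delta_rot": [0, 0, 0], "jaw": 0},
  ],
)

```text
time: 2.6
tool_pos: [0.4405, -0.0805, 0.0353]
tool_rot: [-0.0, 0.996, -0.087, -0.0]
contact_force: [0.3, 0.2, 0.8]
gripper_width: 0.001
grasp_force: 0.0
```

>>> send_rows(
  steps=[
    {"translation": [0.06, 0, 0], "delta_rot": [0, 0, 0], "jaw": 0},
    {"translation": [0.12, 0, 0], "delta_rot": [0, 0, 0], "jaw": 0},
    {"translation": [0.18, 0, 0], "delta_rot": [0, 0, 0], "jaw": 0},
    {"translation": [0.24, 0, 0], "delta_rot": [0, 0, 0], "jaw": 0},
    {"translation": [0.3, 0, 0], "delta_rot": [0, 0, 0], "jaw": 0},
    {"translation": [0.36, 0, 0], "delta_rot": [0, 0, 0], "jaw": 0},
    {"translation": [0.42, 0, 0], "delta_rot": [0, 0, 0], "jaw": 0},
    {"translation": [0.48, 0, 0], "delta_rot": [0, 0, 0], "jaw": 0},
  ],
)

```text
time: 3.4
tool_pos: [0.4453, -0.0814, 0.0353]
tool_rot: [-0.0, 0.996, -0.088, -0.0]
contact_force: [-1.3, 0.2, 0.1]
gripper_width: -0.0
grasp_force: 0.9
```

>>> send_rows(
  steps=[
    {"translation": [0.06, 0, 0], "delta_rot": [0, 0, 0], "jaw": 0},
    {"translation": [0.12, 0, 0], "delta_rot": [0, 0, 0], "jaw": 0},
    {"translation": [0.18, 0, 0], "delta_rot": [0, 0, 0], "jaw": 0},
    {"translation": [0.24, 0, 0], "delta_rot": [0, 0, 0], "jaw": 0},
    {"translation": [0.3, 0, 0], "delta_rot": [0, 0, 0], "jaw": 0},
    {"translation": [0.36, 0, 0], "delta_rot": [0, 0, 0], "jaw": 0},
    {"translation": [0.42, 0, 0], "delta_rot": [0, 0, 0], "jaw": 0},
    {"translation": [0.48, 0, 0], "delta_rot": [0, 0, 0], "jaw": 0},
  ],
)

```text
time: 4.2
tool_pos: [0.4454, -0.0814, 0.0344]
tool_rot: [-0.0, 0.996, -0.087, -0.007]
contact_force: [-21.5, 2.6, 16.9]
gripper_width: 0.001
grasp_force: 10.6
```

>>> send_rows(
  steps=[
    {"translation": [-0.2, 0, -0.05], "delta_rot": [0, 0, 0], "jaw": 0},
    {"translation": [-0.4, 0, -0.1], "delta_rot": [0, 0, 0], "jaw": 0},
    {"translation": [-0.6, 0, 0], "delta_rot": [0, 0, 0], "jaw": 0},
    {"translation": [-0.6, 0, 0], "delta_rot": [0, 0, 0], "jaw": 0},
    {"translation": [-0.55, 0, 0], "delta_rot": [0, 0, 0], "jaw": 0},
    {"translation": [-0.5, 0, 0], "delta_rot": [0, 0, 0], "jaw": 0},
    {"translation": [-0.45, 0, 0], "delta_rot": [0, 0, 0], "jaw": 0},
    {"translation": [-0.4, 0, 0], "delta_rot": [0, 0, 0], "jaw": 0},
  ],
)

```text
time: 5.0
tool_pos: [0.4454, -0.0814, 0.0352]
tool_rot: [-0.0, 0.996, -0.087, -0.001]
contact_force: [-5.2, 0.6, 4.9]
gripper_width: 0.001
grasp_force: 3.1
```

```bash
python3 -c "
from plant import *
s=state();print(s)"; python3 look.py
```

```text
{'time': 5.0, 'joint_pos': array([-3.45103386e-01, -1.27016716e-01,  2.16526166e+00, -5.91437598e-04,
        1.10585127e+00,  1.40097948e+00]), 'joint_vel': array([ 0.00190829,  0.01206102, -0.0088827 , -0.0036456 ,  0.00888767,
        0.00209873]), 'joint_efforts': array([  0.33589189, -24.53560174, -32.33421922,   0.37914072,
        -1.47962775,  -0.04345133]), 'tool_pos': array([ 0.44538659, -0.08141196,  0.03520541]), 'tool_rot': array([-6.32807119e-05,  9.96172598e-01, -8.73986218e-02, -1.27778356e-03]), 'contact_force': array([-5.18665126,  0.57982094,  4.91966994]), 'ft_torque': array([ 0.03210881,  0.88370414, -0.03009081]), 'grasp_force': 3.1467188894748688, 'gripper_width': 0.0006407187726311731}
t 5.0 tcp bay-axes [452.8  -2.8] 0.0352 F [-5.2 -0.3]
top 0.062 c [533.5 121.8] [276.5 127. ] yaw rel -1.2
top 0.042 c [671.4 127.9] [280.2  42.9] yaw rel 0.3
scene 0.062 c [522.6 107.2] [307.1 154. ] yaw rel -3.9
scene 0.042 c [595.8 120.8] [274.9  10.2] yaw rel -1.7
```

>>> send_rows(
  steps=[
    {"translation": [0, 0, -0.02], "delta_rot": [0, 0, 0], "jaw": 0},
    {"translation": [0, 0, -0.04], "delta_rot": [0, 0, 0], "jaw": 0},
    {"translation": [0, 0, -0.06], "delta_rot": [0, 0, 0], "jaw": 0},
    {"translation": [0, 0, -0.08], "delta_rot": [0, 0, 0], "jaw": 0},
    {"translation": [0, 0, -0.1], "delta_rot": [0, 0, 0], "jaw": 0},
    {"translation": [0, 0, -0.1], "delta_rot": [0, 0, 0], "jaw": 0},
    {"translation": [0, 0, -0.1], "delta_rot": [0, 0, 0], "jaw": 0},
    {"translation": [0, 0, -0.1], "delta_rot": [0, 0, 0], "jaw": 0},
  ],
)

```text
time: 5.9
tool_pos: [0.4454, -0.0812, 0.0357]
tool_rot: [-0.0, 0.996, -0.087, -0.001]
contact_force: [-4.4, 0.9, -4.2]
gripper_width: 0.004
grasp_force: 2.4
```

>>> send_rows(
  steps=[
    {"translation": [0.02, 0, -0.02], "delta_rot": [0, 0, 0], "jaw": 0},
    {"translation": [0.04, 0, -0.04], "delta_rot": [0, 0, 0], "jaw": 0},
    {"translation": [0.06, 0, -0.06], "delta_rot": [0, 0, 0], "jaw": 0},
    {"translation": [0.08, 0, -0.08], "delta_rot": [0, 0, 0], "jaw": 0},
    {"translation": [0.1, 0, -0.1], "delta_rot": [0, 0, 0], "jaw": 0},
    {"translation": [0.1, 0, -0.1], "delta_rot": [0, 0, 0], "jaw": 0},
    {"translation": [0.1, 0, -0.1], "delta_rot": [0, 0, 0], "jaw": 0},
    {"translation": [0.1, 0, -0.1], "delta_rot": [0, 0, 0], "jaw": 0},
  ],
)

```text
time: 6.7
tool_pos: [0.4455, -0.0811, 0.0361]
tool_rot: [-0.001, 0.996, -0.087, -0.002]
contact_force: [-6.3, 0.8, -4.2]
gripper_width: -0.004
grasp_force: 3.2
```

>>> send_rows(
  steps=[
    {"translation": [0.03, 0, -0.012], "delta_rot": [0, 0, 0], "jaw": 0},
    {"translation": [0.06, 0, -0.024], "delta_rot": [0, 0, 0], "jaw": 0},
    {"translation": [0.09, 0, -0.036], "delta_rot": [0, 0, 0], "jaw": 0},
    {"translation": [0.12, 0, -0.048], "delta_rot": [0, 0, 0], "jaw": 0},
    {"translation": [0.15, 0, -0.06], "delta_rot": [0, 0, 0], "jaw": 0},
    {"translation": [0.18, 0, -0.072], "delta_rot": [0, 0, 0], "jaw": 0},
    {"translation": [0.2, 0, -0.08], "delta_rot": [0, 0, 0], "jaw": 0},
    {"translation": [0.2, 0, -0.08], "delta_rot": [0, 0, 0], "jaw": 0},
  ],
)

```text
time: 7.5
tool_pos: [0.4455, -0.0811, 0.0362]
tool_rot: [-0.001, 0.996, -0.087, -0.005]
contact_force: [-10.9, 1.7, -1.9]
gripper_width: -0.002
grasp_force: 6.1
```

>>> send_rows(
  steps=[
    {"translation": [0.03, 0, -0.012], "delta_rot": [0, 0, 0], "jaw": 0},
    {"translation": [0.06, 0, -0.024], "delta_rot": [0, 0, 0], "jaw": 0},
    {"translation": [0.09, 0, -0.036], "delta_rot": [0, 0, 0], "jaw": 0},
    {"translation": [0.12, 0, -0.048], "delta_rot": [0, 0, 0], "jaw": 0},
    {"translation": [0.15, 0, -0.06], "delta_rot": [0, 0, 0], "jaw": 0},
    {"translation": [0.18, 0, -0.072], "delta_rot": [0, 0, 0], "jaw": 0},
    {"translation": [0.2, 0, -0.08], "delta_rot": [0, 0, 0], "jaw": 0},
    {"translation": [0.2, 0, -0.08], "delta_rot": [0, 0, 0], "jaw": 0},
  ],
)

```text
time: 8.3
tool_pos: [0.447, -0.0818, 0.0363]
tool_rot: [-0.0, 0.996, -0.087, -0.005]
contact_force: [-10.9, -1.4, -5.1]
gripper_width: -0.003
grasp_force: 5.4
```

>>> send_rows(
  steps=[
    {"translation": [0.08, 0.03, 0.01], "delta_rot": [0, 0, 0], "jaw": 0},
    {"translation": [0.2, 0.07, 0.02], "delta_rot": [0, 0, 0], "jaw": 0},
    {"translation": [0.34, 0.12, 0.02], "delta_rot": [0, 0, 0], "jaw": 0},
    {"translation": [0.48, 0.17, 0.02], "delta_rot": [0, 0, 0], "jaw": 0},
    {"translation": [0.62, 0.22, 0.02], "delta_rot": [0, 0, 0], "jaw": 0},
    {"translation": [0.76, 0.27, 0.02], "delta_rot": [0, 0, 0], "jaw": 0},
    {"translation": [0.9, 0.32, 0.02], "delta_rot": [0, 0, 0], "jaw": 0},
    {"translation": [1.04, 0.36, 0.02], "delta_rot": [0, 0, 0], "jaw": 0},
  ],
)

```text
time: 9.1
tool_pos: [0.4567, -0.0868, 0.0363]
tool_rot: [-0.001, 0.996, -0.087, -0.005]
contact_force: [-12.8, 0.4, -3.3]
gripper_width: 0.002
grasp_force: 6.0
```

Sliding nicely at about 13 N. Continuing the swing.

>>> send_rows(
  steps=[
    {"translation": [0.14, 0.04, 0], "delta_rot": [0, 0, 0], "jaw": 0},
    {"translation": [0.28, 0.08, 0], "delta_rot": [0, 0, 0], "jaw": 0},
    {"translation": [0.42, 0.12, 0], "delta_rot": [0, 0, 0], "jaw": 0},
    {"translation": [0.56, 0.16, 0], "delta_rot": [0, 0, 0], "jaw": 0},
    {"translation": [0.7, 0.2, 0], "delta_rot": [0, 0, 0], "jaw": 0},
    {"translation": [0.84, 0.24, 0], "delta_rot": [0, 0, 0], "jaw": 0},
    {"translation": [0.98, 0.28, 0], "delta_rot": [0, 0, 0], "jaw": 0},
    {"translation": [1.12, 0.31, 0], "delta_rot": [0, 0, 0], "jaw": 0},
  ],
)

```text
time: 9.9
tool_pos: [0.4672, -0.0918, 0.0363]
tool_rot: [-0.001, 0.996, -0.087, -0.005]
contact_force: [-12.1, 0.4, -3.8]
gripper_width: -0.002
grasp_force: 5.7
```

>>> send_rows(
  steps=[
    {"translation": [0.14, 0.04, 0], "delta_rot": [0, 0, 0], "jaw": 0},
    {"translation": [0.28, 0.07, 0], "delta_rot": [0, 0, 0], "jaw": 0},
    {"translation": [0.42, 0.1, 0], "delta_rot": [0, 0, 0], "jaw": 0},
    {"translation": [0.56, 0.13, 0], "delta_rot": [0, 0, 0], "jaw": 0},
    {"translation": [0.7, 0.16, 0], "delta_rot": [0, 0, 0], "jaw": 0},
    {"translation": [0.84, 0.19, 0], "delta_rot": [0, 0, 0], "jaw": 0},
    {"translation": [0.96, 0.21, 0], "delta_rot": [0, 0, 0], "jaw": 0},
    {"translation": [1.0, 0.22, 0], "delta_rot": [0, 0, 0], "jaw": 0},
  ],
)

```text
time: 10.7
tool_pos: [0.4767, -0.0959, 0.0363]
tool_rot: [-0.0, 0.996, -0.087, -0.005]
contact_force: [-12.9, 1.1, -2.6]
gripper_width: 0.002
grasp_force: 3.4
```

```bash
python3 look.py
```

```text
t 10.7 tcp bay-axes [486.1 -11.6] 0.0363 F [-12.9  -1.2]
top 0.062 c [544.4 123.1] [275.6 125.1] yaw rel 6.9
top 0.042 c [675. 128.] [279.8  37.1] yaw rel 0.4
scene 0.062 c [537.5 109.7] [301.2 150.8] yaw rel 5.2
scene 0.042 c [607.5 129. ] [277.2  13.2] yaw rel 6.3
scene 0.042 c [676.6 126.7] [279.1  38.3] yaw rel 0.0
```

>>> send_rows(
  steps=[
    {"translation": [-1.5, 0, 0], "delta_rot": [0, 0, 0], "jaw": 0},
    {"translation": [-4.5, -0.5, 0.1], "delta_rot": [0, 0, 0], "jaw": 0},
    {"translation": [-5.6, -4.5, 0.2], "delta_rot": [0, 0, 0], "jaw": 0},
    {"translation": [-5.6, -9.4, 0.2], "delta_rot": [0, 0, 0], "jaw": 0},
    {"translation": [-5.6, -14.3, 0.2], "delta_rot": [0, 0, 0], "jaw": 0},
    {"translation": [-5.6, -19.2, 0.2], "delta_rot": [0, 0, 0], "jaw": 0},
    {"translation": [-5.6, -23.7, 0.2], "delta_rot": [0, 0, 0], "jaw": 0},
    {"translation": [-5.6, -25, 0.2], "delta_rot": [0, 0, 0], "jaw": 0},
  ],
)

```text
time: 11.6
tool_pos: [0.4723, 0.1635, 0.0392]
tool_rot: [-0.002, 0.996, -0.086, 0.004]
contact_force: [0.7, -0.3, 0.1]
gripper_width: -0.003
grasp_force: 0.0
```

```bash
python3 look.py
```

```text
t 11.6 tcp bay-axes [436.7 243. ] 0.0392 F [ 0.7 -0.2]
top 0.062 c [543.6 122.4] [272.4 127.5] yaw rel 7.8
top 0.042 c [674.9 128.1] [279.8  35.6] yaw rel 0.2
scene 0.062 c [546.2 121. ] [273.9 130.2] yaw rel 7.0
scene 0.042 c [608.3 129.4] [278.1  11.6] yaw rel 6.7
scene 0.042 c [676.8 126.5] [279.4  38.2] yaw rel -0.2
```

>>> send_rows(
  steps=[
    {"translation": [0.4, 0.2, 0.1], "delta_rot": [0, 0, 0], "jaw": 0},
    {"translation": [0.8, 0.3, 0.2], "delta_rot": [0, 0, 0], "jaw": 0},
    {"translation": [1.1, 0.3, 0.2], "delta_rot": [0, 0, 0], "jaw": 0},
    {"translation": [1.3, 0.3, 0.2], "delta_rot": [0, 0, 0], "jaw": 0},
    {"translation": [1.4, 0.3, 0.2], "delta_rot": [0, 0, 0], "jaw": 0},
    {"translation": [1.45, 0.3, 0.2], "delta_rot": [0, 0, 0], "jaw": 0},
    {"translation": [1.5, 0.3, 0.2], "delta_rot": [0, 0, 0], "jaw": 0},
    {"translation": [1.55, 0.3, 0.2], "delta_rot": [0, 0, 0], "jaw": 0},
  ],
)

```text
time: 12.5
tool_pos: [0.4837, 0.1537, 0.0347]
tool_rot: [0.0, 0.996, -0.087, -0.0]
contact_force: [-0.7, -0.2, -0.0]
gripper_width: -0.004
grasp_force: 0.0
```

>>> send_rows(
  steps=[
    {"translation": [0.05, 0, -0.03], "delta_rot": [0, 0, 0], "jaw": 0},
    {"translation": [0.1, 0, -0.06], "delta_rot": [0, 0, 0], "jaw": 0},
    {"translation": [0.15, 0, -0.09], "delta_rot": [0, 0, 0], "jaw": 0},
    {"translation": [0.2, 0, -0.12], "delta_rot": [0, 0, 0], "jaw": 0},
    {"translation": [0.25, 0, -0.15], "delta_rot": [0, 0, 0], "jaw": 0},
    {"translation": [0.3, 0, -0.17], "delta_rot": [0, 0, 0], "jaw": 0},
    {"translation": [0.35, 0, -0.19], "delta_rot": [0, 0, 0], "jaw": 0},
    {"translation": [0.4, 0, -0.21], "delta_rot": [0, 0, 0], "jaw": 0},
  ],
)

```text
time: 13.3
tool_pos: [0.4878, 0.1529, 0.0368]
tool_rot: [-0.0, 0.996, -0.087, -0.0]
contact_force: [-0.2, -0.1, -0.1]
gripper_width: -0.001
grasp_force: 0.0
```

>>> send_rows(
  steps=[
    {"translation": [0.05, 0, 0.02], "delta_rot": [0, 0, 0], "jaw": 0},
    {"translation": [0.1, 0, 0.02], "delta_rot": [0, 0, 0], "jaw": 0},
    {"translation": [0.15, 0, 0.02], "delta_rot": [0, 0, 0], "jaw": 0},
    {"translation": [0.2, 0, -0.01], "delta_rot": [0, 0, 0], "jaw": 0},
    {"translation": [0.25, 0, -0.04], "delta_rot": [0, 0, 0], "jaw": 0},
    {"translation": [0.3, 0, -0.07], "delta_rot": [0, 0, 0], "jaw": 0},
    {"translation": [0.35, 0, -0.1], "delta_rot": [0, 0, 0], "jaw": 0},
    {"translation": [0.4, 0, -0.13], "delta_rot": [0, 0, 0], "jaw": 0},
  ],
)

```text
time: 14.1
tool_pos: [0.4899, 0.1525, 0.037]
tool_rot: [-0.0, 0.996, -0.087, -0.002]
contact_force: [-5.7, 2.2, -2.2]
gripper_width: 0.002
grasp_force: 2.9
```

>>> send_rows(
  steps=[
    {"translation": [0.05, 0, -0.02], "delta_rot": [0, 0, 0], "jaw": 0},
    {"translation": [0.1, 0, -0.04], "delta_rot": [0, 0, 0], "jaw": 0},
    {"translation": [0.15, 0, -0.06], "delta_rot": [0, 0, 0], "jaw": 0},
    {"translation": [0.2, 0, -0.08], "delta_rot": [0, 0, 0], "jaw": 0},
    {"translation": [0.25, 0, -0.1], "delta_rot": [0, 0, 0], "jaw": 0},
    {"translation": [0.3, 0, -0.12], "delta_rot": [0, 0, 0], "jaw": 0},
    {"translation": [0.36, -0.02, -0.12], "delta_rot": [0, 0, 0], "jaw": 0},
    {"translation": [0.44, -0.05, -0.12], "delta_rot": [0, 0, 0], "jaw": 0},
  ],
)

```text
time: 14.9
tool_pos: [0.4901, 0.1525, 0.037]
tool_rot: [0.001, 0.996, -0.087, -0.008]
contact_force: [-19.8, 2.6, 7.9]
gripper_width: 0.005
grasp_force: 10.2
```

>>> send_rows(
  steps=[
    {"translation": [0.1, -0.04, 0], "delta_rot": [0, 0, 0], "jaw": 0},
    {"translation": [0.22, -0.09, 0], "delta_rot": [0, 0, 0], "jaw": 0},
    {"translation": [0.36, -0.15, 0], "delta_rot": [0, 0, 0], "jaw": 0},
    {"translation": [0.5, -0.21, 0], "delta_rot": [0, 0, 0], "jaw": 0},
    {"translation": [0.64, -0.27, 0], "delta_rot": [0, 0, 0], "jaw": 0},
    {"translation": [0.78, -0.33, 0], "delta_rot": [0, 0, 0], "jaw": 0},
    {"translation": [0.92, -0.38, 0], "delta_rot": [0, 0, 0], "jaw": 0},
    {"translation": [1.06, -0.43, 0], "delta_rot": [0, 0, 0], "jaw": 0},
  ],
)

```text
time: 15.7
tool_pos: [0.5015, 0.1548, 0.037]
tool_rot: [0.001, 0.996, -0.087, -0.007]
contact_force: [-17.6, 2.8, 5.5]
gripper_width: -0.002
grasp_force: 8.8
```

>>> send_rows(
  steps=[
    {"translation": [0.08, -0.03, -0.05], "delta_rot": [0, 0, 0], "jaw": 0},
    {"translation": [0.18, -0.06, -0.09], "delta_rot": [0, 0, 0], "jaw": 0},
    {"translation": [0.29, -0.1, -0.1], "delta_rot": [0, 0, 0], "jaw": 0},
    {"translation": [0.4, -0.14, -0.11], "delta_rot": [0, 0, 0], "jaw": 0},
    {"translation": [0.52, -0.19, -0.11], "delta_rot": [0, 0, 0], "jaw": 0},
    {"translation": [0.64, -0.23, -0.11], "delta_rot": [0, 0, 0], "jaw": 0},
    {"translation": [0.76, -0.27, -0.11], "delta_rot": [0, 0, 0], "jaw": 0},
    {"translation": [0.88, -0.31, -0.11], "delta_rot": [0, 0, 0], "jaw": 0},
  ],
)

```text
time: 16.5
tool_pos: [0.5107, 0.1562, 0.0371]
tool_rot: [0.001, 0.996, -0.087, -0.007]
contact_force: [-13.8, 3.0, -1.5]
gripper_width: -0.003
grasp_force: 6.9
```

>>> send_rows(
  steps=[
    {"translation": [0.13, -0.04, -0.02], "delta_rot": [0, 0, 0], "jaw": 0},
    {"translation": [0.26, -0.08, -0.02], "delta_rot": [0, 0, 0], "jaw": 0},
    {"translation": [0.39, -0.12, -0.02], "delta_rot": [0, 0, 0], "jaw": 0},
    {"translation": [0.52, -0.16, -0.02], "delta_rot": [0, 0, 0], "jaw": 0},
    {"translation": [0.65, -0.2, -0.02], "delta_rot": [0, 0, 0], "jaw": 0},
    {"translation": [0.78, -0.24, -0.02], "delta_rot": [0, 0, 0], "jaw": 0},
    {"translation": [0.91, -0.28, -0.02], "delta_rot": [0, 0, 0], "jaw": 0},
    {"translation": [1.04, -0.32, -0.02], "delta_rot": [0, 0, 0], "jaw": 0},
  ],
)

```text
time: 17.3
tool_pos: [0.5214, 0.1575, 0.0372]
tool_rot: [0.001, 0.996, -0.087, -0.007]
contact_force: [-13.2, 3.3, -1.7]
gripper_width: 0.003
grasp_force: 6.9
```

>>> send_rows(
  steps=[
    {"translation": [0.13, -0.03, 0], "delta_rot": [0, 0, 0], "jaw": 0},
    {"translation": [0.26, -0.06, 0], "delta_rot": [0, 0, 0], "jaw": 0},
    {"translation": [0.39, -0.09, 0], "delta_rot": [0, 0, 0], "jaw": 0},
    {"translation": [0.52, -0.12, 0], "delta_rot": [0, 0, 0], "jaw": 0},
    {"translation": [0.65, -0.15, 0], "delta_rot": [0, 0, 0], "jaw": 0},
    {"translation": [0.78, -0.18, 0], "delta_rot": [0, 0, 0], "jaw": 0},
    {"translation": [0.91, -0.2, 0], "delta_rot": [0, 0, 0], "jaw": 0},
    {"translation": [1.0, -0.22, 0], "delta_rot": [0, 0, 0], "jaw": 0},
  ],
)

```text
time: 18.1
tool_pos: [0.5316, 0.1583, 0.0371]
tool_rot: [0.0, 0.996, -0.088, -0.007]
contact_force: [-13.2, 4.0, -1.2]
gripper_width: 0.003
grasp_force: 7.1
```

```bash
python3 look.py
```

```text
t 18.1 tcp bay-axes [496.  248.2] 0.0371 F [-13.6   1.6]
top 0.062 c [560.1 121.8] [275.7 125.9] yaw rel -4.2
top 0.042 c [671.  127.6] [279.2  44.4] yaw rel 0.1
scene 0.062 c [552.9 130.5] [294.2 151.5] yaw rel -4.3
scene 0.042 c [625.3 116.4] [278.2  11.1] yaw rel -4.3
scene 0.042 c [676.9 126.7] [279.8  39. ] yaw rel 0.0
```

>>> send_rows(
  steps=[
    {"translation": [-1.5, 0, 0], "delta_rot": [0, 0, 0], "jaw": 0},
    {"translation": [-3.8, 0.8, 0.2], "delta_rot": [0, 0, 0], "jaw": 0},
    {"translation": [-4.2, 5.0, 0.4], "delta_rot": [0, 0, 0], "jaw": 0},
    {"translation": [-4.2, 9.9, 0.4], "delta_rot": [0, 0, 0], "jaw": 0},
    {"translation": [-4.2, 14.8, 0.4], "delta_rot": [0, 0, 0], "jaw": 0},
    {"translation": [-4.2, 19.5, 0.4], "delta_rot": [0, 0, 0], "jaw": 0},
    {"translation": [-4.2, 23.5, 0.4], "delta_rot": [0, 0, 0], "jaw": 0},
    {"translation": [-4.2, 24.8, 0.4], "delta_rot": [0, 0, 0], "jaw": 0},
  ],
)

```text
time: 19.0
tool_pos: [0.4534, -0.0827, 0.0376]
tool_rot: [0.001, 0.996, -0.089, 0.002]
contact_force: [0.1, 0.7, 0.3]
gripper_width: -0.0
grasp_force: 0.0
```

>>> send_rows(
  steps=[
    {"translation": [0.4, 0, 0], "delta_rot": [0, 0, 0], "jaw": 0},
    {"translation": [0.8, 0, 0], "delta_rot": [0, 0, 0], "jaw": 0},
    {"translation": [1.0, 0, 0], "delta_rot": [0, 0, 0], "jaw": 0},
    {"translation": [1.15, 0, 0], "delta_rot": [0, 0, 0], "jaw": 0},
    {"translation": [1.22, 0, 0], "delta_rot": [0, 0, 0], "jaw": 0},
    {"translation": [1.29, 0, 0], "delta_rot": [0, 0, 0], "jaw": 0},
    {"translation": [1.35, 0, 0], "delta_rot": [0, 0, 0], "jaw": 0},
    {"translation": [1.4, 0, 0], "delta_rot": [0, 0, 0], "jaw": 0},
  ],
)

```text
time: 19.8
tool_pos: [0.4667, -0.0816, 0.0366]
tool_rot: [-0.0, 0.996, -0.087, -0.0]
contact_force: [-0.7, 0.3, -0.1]
gripper_width: 0.0
grasp_force: 0.0
```

```bash
python3 look.py
```

```text
t 19.8 tcp bay-axes [473.8   0.7] 0.0366 F [-0.7  0.2]
top 0.062 c [560.7 121.7] [276.9 127.1] yaw rel -4.3
top 0.042 c [671.7 128.1] [279.6  44.1] yaw rel 0.2
scene 0.062 c [551.1 110.8] [301.3 151.8] yaw rel -6.1
scene 0.042 c [624.1 116.6] [278.1  10. ] yaw rel -4.3
scene 0.042 c [676.6 126.7] [279.3  38.4] yaw rel -0.1
```

>>> send_rows(
  steps=[
    {"translation": [0.06, 0, 0], "delta_rot": [0, 0, 0], "jaw": 0},
    {"translation": [0.12, 0, 0], "delta_rot": [0, 0, 0], "jaw": 0},
    {"translation": [0.18, 0, -0.02], "delta_rot": [0, 0, 0], "jaw": 0},
    {"translation": [0.24, 0, -0.05], "delta_rot": [0, 0, 0], "jaw": 0},
    {"translation": [0.3, 0, -0.09], "delta_rot": [0, 0, 0], "jaw": 0},
    {"translation": [0.36, 0, -0.13], "delta_rot": [0, 0, 0], "jaw": 0},
    {"translation": [0.42, 0, -0.17], "delta_rot": [0, 0, 0], "jaw": 0},
    {"translation": [0.42, 0, -0.17], "delta_rot": [0, 0, 0], "jaw": 0},
  ],
)

```text
time: 20.7
tool_pos: [0.4691, -0.0821, 0.0372]
tool_rot: [-0.0, 0.996, -0.087, -0.002]
contact_force: [-6.1, -0.8, -1.6]
gripper_width: 0.0
grasp_force: 2.5
```

>>> send_rows(
  steps=[
    {"translation": [0.05, 0, -0.03], "delta_rot": [0, 0, 0], "jaw": 0},
    {"translation": [0.1, 0, -0.06], "delta_rot": [0, 0, 0], "jaw": 0},
    {"translation": [0.15, 0, -0.09], "delta_rot": [0, 0, 0], "jaw": 0},
    {"translation": [0.2, 0.01, -0.12], "delta_rot": [0, 0, 0], "jaw": 0},
    {"translation": [0.25, 0.02, -0.15], "delta_rot": [0, 0, 0], "jaw": 0},
    {"translation": [0.3, 0.04, -0.17], "delta_rot": [0, 0, 0], "jaw": 0},
    {"translation": [0.35, 0.06, -0.18], "delta_rot": [0, 0, 0], "jaw": 0},
    {"translation": [0.4, 0.08, -0.18], "delta_rot": [0, 0, 0], "jaw": 0},
  ],
)

```text
time: 21.5
tool_pos: [0.4692, -0.0822, 0.0372]
tool_rot: [-0.001, 0.996, -0.087, -0.007]
contact_force: [-16.7, 3.3, 2.7]
gripper_width: -0.004
grasp_force: 8.1
```

>>> send_rows(
  steps=[
    {"translation": [0, 0, -0.03], "delta_rot": [0, 0, 0], "jaw": 0},
    {"translation": [0, 0, -0.06], "delta_rot": [0, 0, 0], "jaw": 0},
    {"translation": [0.01, 0, -0.08], "delta_rot": [0, 0, 0], "jaw": 0},
    {"translation": [0.03, 0.01, -0.1], "delta_rot": [0, 0, 0], "jaw": 0},
    {"translation": [0.07, 0.02, -0.1], "delta_rot": [0, 0, 0], "jaw": 0},
    {"translation": [0.12, 0.04, -0.1], "delta_rot": [0, 0, 0], "jaw": 0},
    {"translation": [0.2, 0.07, -0.1], "delta_rot": [0, 0, 0], "jaw": 0},
    {"translation": [0.3, 0.11, -0.1], "delta_rot": [0, 0, 0], "jaw": 0},
  ],
)

```text
time: 22.3
tool_pos: [0.4719, -0.0838, 0.0374]
tool_rot: [-0.001, 0.996, -0.087, -0.007]
contact_force: [-10.6, 1.2, -4.4]
gripper_width: -0.003
grasp_force: 5.6
```

>>> send_rows(
  steps=[
    {"translation": [0.1, 0.035, 0], "delta_rot": [0, 0, 0], "jaw": 0},
    {"translation": [0.2, 0.07, 0], "delta_rot": [0, 0, 0], "jaw": 0},
    {"translation": [0.32, 0.11, 0], "delta_rot": [0, 0, 0], "jaw": 0},
    {"translation": [0.44, 0.15, 0], "delta_rot": [0, 0, 0], "jaw": 0},
    {"translation": [0.56, 0.19, 0], "delta_rot": [0, 0, 0], "jaw": 0},
    {"translation": [0.68, 0.23, 0], "delta_rot": [0, 0, 0], "jaw": 0},
    {"translation": [0.8, 0.27, 0], "delta_rot": [0, 0, 0], "jaw": 0},
    {"translation": [0.92, 0.31, 0], "delta_rot": [0, 0, 0], "jaw": 0},
  ],
)

```text
time: 23.1
tool_pos: [0.4804, -0.0887, 0.0374]
tool_rot: [-0.001, 0.996, -0.087, -0.007]
contact_force: [-11.0, 0.8, -3.3]
gripper_width: -0.001
grasp_force: 5.7
```

>>> send_rows(
  steps=[
    {"translation": [0.13, 0.04, 0], "delta_rot": [0, 0, 0], "jaw": 0},
    {"translation": [0.26, 0.08, 0], "delta_rot": [0, 0, 0], "jaw": 0},
    {"translation": [0.39, 0.12, 0], "delta_rot": [0, 0, 0], "jaw": 0},
    {"translation": [0.52, 0.16, 0], "delta_rot": [0, 0, 0], "jaw": 0},
    {"translation": [0.65, 0.2, 0], "delta_rot": [0, 0, 0], "jaw": 0},
    {"translation": [0.78, 0.23, 0], "delta_rot": [0, 0, 0], "jaw": 0},
    {"translation": [0.91, 0.27, 0], "delta_rot": [0, 0, 0], "jaw": 0},
    {"translation": [1.0, 0.3, 0], "delta_rot": [0, 0, 0], "jaw": 0},
  ],
)

```text
time: 23.9
tool_pos: [0.4897, -0.0935, 0.0374]
tool_rot: [-0.001, 0.996, -0.087, -0.007]
contact_force: [-12.9, 0.2, -3.0]
gripper_width: -0.004
grasp_force: 6.2
```

>>> send_rows(
  steps=[
    {"translation": [0.13, 0.03, 0], "delta_rot": [0, 0, 0], "jaw": 0},
    {"translation": [0.26, 0.06, 0], "delta_rot": [0, 0, 0], "jaw": 0},
    {"translation": [0.39, 0.09, 0], "delta_rot": [0, 0, 0], "jaw": 0},
    {"translation": [0.52, 0.12, 0], "delta_rot": [0, 0, 0], "jaw": 0},
    {"translation": [0.65, 0.15, 0], "delta_rot": [0, 0, 0], "jaw": 0},
    {"translation": [0.76, 0.17, 0], "delta_rot": [0, 0, 0], "jaw": 0},
    {"translation": [0.86, 0.2, 0], "delta_rot": [0, 0, 0], "jaw": 0},
    {"translation": [0.9, 0.21, 0], "delta_rot": [0, 0, 0], "jaw": 0},
  ],
)

```text
time: 24.7
tool_pos: [0.4982, -0.0973, 0.0374]
tool_rot: [-0.001, 0.996, -0.087, -0.007]
contact_force: [-12.4, -0.3, -3.3]
gripper_width: -0.002
grasp_force: 6.3
```

```bash
python3 look.py a2
```

```text
t 24.7 tcp bay-axes [507.5  -9.3] 0.0374 F [-12.2  -2.5]
top 0.062 c [573.3 122.2] [275.  124.9] yaw rel 4.3
top 0.042 c [671.4 127.9] [279.3  42.6] yaw rel 0.2
scene 0.062 c [566.  108.4] [300.8 147.8] yaw rel 3.0
scene 0.042 c [637.6 126.2] [278.1   9.4] yaw rel 4.1
scene 0.042 c [676.1 126.6] [279.6  37.9] yaw rel 0.1
```

View pics/a2.png

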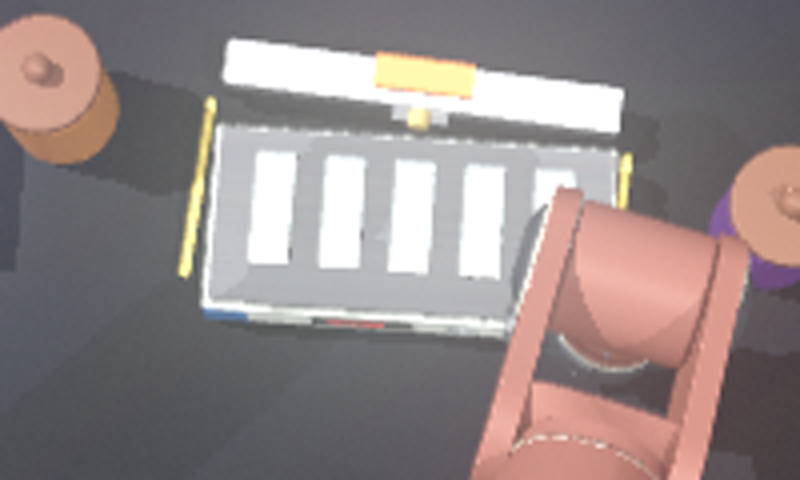

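>>> send_rows(
  steps=[
    {"translation": [-1.5, 0, 0], "delta_rot": [0, 0, 0], "jaw": 0},
    {"translation": [-3.6, -0.6, 0.2], "delta_rot": [0, 0, 0], "jaw": 0},
    {"translation": [-3.95, -4.8, 0.45], "delta_rot": [0, 0, 0], "jaw": 0},
    {"translation": [-3.95, -9.7, 0.45], "delta_rot": [0, 0, 0], "jaw": 0},
    {"translation": [-3.95, -14.6, 0.45], "delta_rot": [0, 0, 0], "jaw": 0},
    {"translation": [-3.95, -19.4, 0.45], "delta_rot": [0, 0, 0], "jaw": 0},
    {"translation": [-3.95, -23.5, 0.45], "delta_rot": [0, 0, 0], "jaw": 0},
    {"translation": [-3.95, -24.7, 0.45], "delta_rot": [0, 0, 0], "jaw": 0},
  ],
)

```text
time: 25.6
tool_pos: [0.5094, 0.1552, 0.0377]
tool_rot: [-0.001, 0.996, -0.086, 0.002]
contact_force: [0.0, 0.3, 0.2]
gripper_width: 0.001
grasp_force: 0.0
```

>>> send_rows(
  steps=[
    {"translation": [0.4, 0, 0], "delta_rot": [0, 0, 0], "jaw": 0},
    {"translation": [0.75, 0, 0], "delta_rot": [0, 0, 0], "jaw": 0},
    {"translation": [0.95, 0, 0], "delta_rot": [0, 0, 0], "jaw": 0},
    {"translation": [1.05, 0, 0], "delta_rot": [0, 0, 0], "jaw": 0},
    {"translation": [1.12, 0, 0], "delta_rot": [0, 0, 0], "jaw": 0},
    {"translation": [1.19, 0, 0], "delta_rot": [0, 0, 0], "jaw": 0},
    {"translation": [1.26, 0, 0], "delta_rot": [0, 0, 0], "jaw": 0},
    {"translation": [1.32, 0, 0], "delta_rot": [0, 0, 0], "jaw": 0},
  ],
)

```text
time: 26.4
tool_pos: [0.5209, 0.1492, 0.0366]
tool_rot: [0.0, 0.996, -0.088, 0.0]
contact_force: [-0.2, 0.3, -0.3]
gripper_width: 0.001
grasp_force: 0.0
```

```bash
python3 look.py
```

```text
t 26.4 tcp bay-axes [487.1 237.4] 0.0366 F [-0.3  0.2]
top 0.062 c [572.9 120.9] [273.5 125.3] yaw rel 4.2
top 0.042 c [672.2 128. ] [279.   43.2] yaw rel 0.1
scene 0.062 c [574.5 120.9] [275.5 129.7] yaw rel 3.7
scene 0.042 c [636.8 126.5] [277.9   9.8] yaw rel 4.3
scene 0.042 c [676.9 126.9] [279.   38.5] yaw rel 0.7
```

>>> send_rows(
  steps=[
    {"translation": [0.06, 0, 0], "delta_rot": [0, 0, 0], "jaw": 0},
    {"translation": [0.12, 0, 0], "delta_rot": [0, 0, 0], "jaw": 0},
    {"translation": [0.18, 0, -0.01], "delta_rot": [0, 0, 0], "jaw": 0},
    {"translation": [0.23, 0, -0.05], "delta_rot": [0, 0, 0], "jaw": 0},
    {"translation": [0.28, 0, -0.09], "delta_rot": [0, 0, 0], "jaw": 0},
    {"translation": [0.33, 0, -0.13], "delta_rot": [0, 0, 0], "jaw": 0},
    {"translation": [0.38, 0, -0.17], "delta_rot": [0, 0, 0], "jaw": 0},
    {"translation": [0.38, 0, -0.17], "delta_rot": [0, 0, 0], "jaw": 0},
  ],
)

```text
time: 27.3
tool_pos: [0.5242, 0.1487, 0.038]
tool_rot: [-0.0, 0.996, -0.087, -0.001]
contact_force: [-1.2, 0.2, 0.9]
gripper_width: 0.001
grasp_force: 0.7
```

>>> send_rows(
  steps=[
    {"translation": [0.05, 0, -0.04], "delta_rot": [0, 0, 0], "jaw": 0},
    {"translation": [0.1, 0, -0.08], "delta_rot": [0, 0, 0], "jaw": 0},
    {"translation": [0.15, 0, -0.12], "delta_rot": [0, 0, 0], "jaw": 0},
    {"translation": [0.2, 0, -0.16], "delta_rot": [0, 0, 0], "jaw": 0},
    {"translation": [0.25, 0, -0.2], "delta_rot": [0, 0, 0], "jaw": 0},
    {"translation": [0.3, 0, -0.24], "delta_rot": [0, 0, 0], "jaw": 0},
    {"translation": [0.35, 0, -0.27], "delta_rot": [0, 0, 0], "jaw": 0},
    {"translation": [0.35, 0, -0.27], "delta_rot": [0, 0, 0], "jaw": 0},
  ],
)

```text
time: 28.1
tool_pos: [0.5242, 0.1485, 0.0384]
tool_rot: [0.0, 0.996, -0.087, -0.004]
contact_force: [-8.0, 3.7, -5.4]
gripper_width: 0.001
grasp_force: 4.1
```

>>> send_rows(
  steps=[
    {"translation": [0.05, 0, -0.02], "delta_rot": [0, 0, 0], "jaw": 0},
    {"translation": [0.1, -0.01, -0.04], "delta_rot": [0, 0, 0], "jaw": 0},
    {"translation": [0.15, -0.02, -0.06], "delta_rot": [0, 0, 0], "jaw": 0},
    {"translation": [0.2, -0.04, -0.08], "delta_rot": [0, 0, 0], "jaw": 0},
    {"translation": [0.25, -0.06, -0.09], "delta_rot": [0, 0, 0], "jaw": 0},
    {"translation": [0.3, -0.08, -0.1], "delta_rot": [0, 0, 0], "jaw": 0},
    {"translation": [0.35, -0.1, -0.1], "delta_rot": [0, 0, 0], "jaw": 0},
    {"translation": [0.4, -0.12, -0.1], "delta_rot": [0, 0, 0], "jaw": 0},
  ],
)

```text
time: 28.9
tool_pos: [0.5266, 0.1489, 0.0385]
tool_rot: [0.001, 0.996, -0.087, -0.007]
contact_force: [-12.0, 2.9, -2.9]
gripper_width: -0.0
grasp_force: 6.2
```

>>> send_rows(
  steps=[
    {"translation": [0.1, -0.04, 0], "delta_rot": [0, 0, 0], "jaw": 0},
    {"translation": [0.22, -0.08, 0], "delta_rot": [0, 0, 0], "jaw": 0},
    {"translation": [0.35, -0.13, 0], "delta_rot": [0, 0, 0], "jaw": 0},
    {"translation": [0.48, -0.18, 0], "delta_rot": [0, 0, 0], "jaw": 0},
    {"translation": [0.61, -0.23, 0], "delta_rot": [0, 0, 0], "jaw": 0},
    {"translation": [0.74, -0.28, 0], "delta_rot": [0, 0, 0], "jaw": 0},
    {"translation": [0.87, -0.33, 0], "delta_rot": [0, 0, 0], "jaw": 0},
    {"translation": [1.0, -0.38, 0], "delta_rot": [0, 0, 0], "jaw": 0},
  ],
)

```text
time: 29.7
tool_pos: [0.5372, 0.1507, 0.0384]
tool_rot: [0.001, 0.996, -0.087, -0.007]
contact_force: [-12.7, 2.1, -3.5]
gripper_width: 0.003
grasp_force: 6.0
```

>>> send_rows(
  steps=[
    {"translation": [0.1, -0.03, 0], "delta_rot": [0, 0, 0], "jaw": 0},
    {"translation": [0.2, -0.06, 0], "delta_rot": [0, 0, 0], "jaw": 0},
    {"translation": [0.3, -0.09, 0], "delta_rot": [0, 0, 0], "jaw": 0},
    {"translation": [0.4, -0.12, 0], "delta_rot": [0, 0, 0], "jaw": 0},
    {"translation": [0.5, -0.15, 0], "delta_rot": [0, 0, 0], "jaw": 0},
    {"translation": [0.6, -0.18, 0], "delta_rot": [0, 0, 0], "jaw": 0},
    {"translation": [0.68, -0.2, 0], "delta_rot": [0, 0, 0], "jaw": 0},
    {"translation": [0.72, -0.22, 0], "delta_rot": [0, 0, 0], "jaw": 0},
  ],
)

```text
time: 30.5
tool_pos: [0.5446, 0.1517, 0.0384]
tool_rot: [0.001, 0.996, -0.087, -0.007]
contact_force: [-12.8, 3.8, -3.1]
gripper_width: 0.004
grasp_force: 6.4
```

```bash
python3 look.py a3
```

```text
t 30.5 tcp bay-axes [510. 244.] 0.0384 F [-13.2   1.5]
top 0.062 c [580.7 122.7] [272.6 125.6] yaw rel -1.3
top 0.042 c [674.9 127.9] [280.2  36.8] yaw rel 0.1
scene 0.062 c [574.3 127.4] [289.1 149.7] yaw rel -0.5
scene 0.042 c [650.6 119.9] [277.9  19.4] yaw rel -2.6
scene 0.042 c [676.4 126.8] [278.9  39.1] yaw rel -0.2
```

View pics/a3.png

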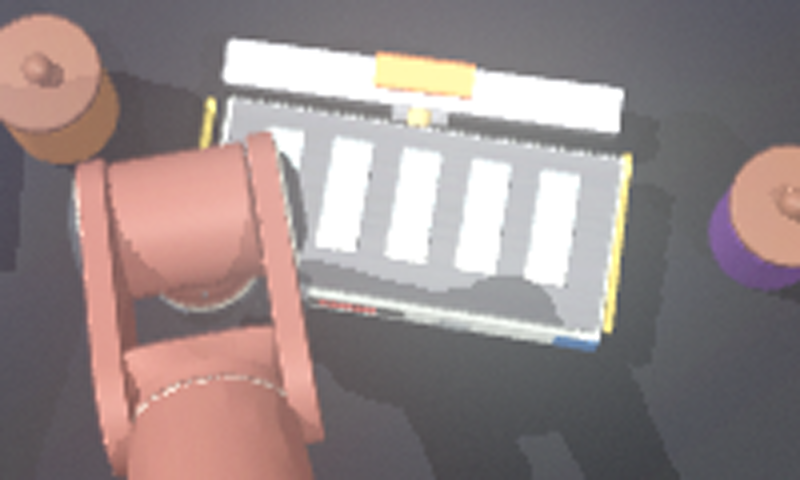

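>>> send_rows(
  steps=[
    {"translation": [-1.5, 0, 0], "delta_rot": [0, 0, 0], "jaw": 0},
    {"translation": [-2.65, 0.8, 0.2], "delta_rot": [0, 0, 0], "jaw": 0},
    {"translation": [-2.65, 5.0, 0.5], "delta_rot": [0, 0, 0], "jaw": 0},
    {"translation": [-2.65, 9.9, 0.5], "delta_rot": [0, 0, 0], "jaw": 0},
    {"translation": [-2.65, 14.8, 0.5], "delta_rot": [0, 0, 0], "jaw": 0},
    {"translation": [-2.65, 19.5, 0.5], "delta_rot": [0, 0, 0], "jaw": 0},
    {"translation": [-2.65, 23.5, 0.5], "delta_rot": [0, 0, 0], "jaw": 0},
    {"translation": [-2.65, 24.7, 0.5], "delta_rot": [0, 0, 0], "jaw": 0},
  ],
)

```text
time: 31.4
tool_pos: [0.4818, -0.0909, 0.0383]
tool_rot: [0.001, 0.996, -0.089, 0.002]
contact_force: [1.0, 0.8, -0.8]
gripper_width: 0.001
grasp_force: 0.0
```

>>> send_rows(
  steps=[
    {"translation": [0.4, 0, 0], "delta_rot": [0, 0, 0], "jaw": 0},
    {"translation": [0.75, 0, 0], "delta_rot": [0, 0, 0], "jaw": 0},
    {"translation": [0.95, 0, 0], "delta_rot": [0, 0, 0], "jaw": 0},
    {"translation": [1.03, 0, 0], "delta_rot": [0, 0, 0], "jaw": 0},
    {"translation": [1.1, 0, 0], "delta_rot": [0, 0, 0], "jaw": 0},
    {"translation": [1.17, 0, 0], "delta_rot": [0, 0, 0], "jaw": 0},
    {"translation": [1.24, 0, 0], "delta_rot": [0, 0, 0], "jaw": 0},
    {"translation": [1.3, 0, 0], "delta_rot": [0, 0, 0], "jaw": 0},
  ],
)

```text
time: 32.2
tool_pos: [0.4939, -0.0893, 0.037]
tool_rot: [-0.0, 0.996, -0.087, -0.0]
contact_force: [-0.3, 0.0, -0.7]
gripper_width: 0.001
grasp_force: 0.0
```

```bash
python3 look.py
```

```text
t 32.2 tcp bay-axes [501.9  -2.2] 0.037 F [-0.3 -0. ]
top 0.062 c [581.2 122.4] [275.  126.2] yaw rel -2.0
top 0.042 c [674.9 127.8] [279.8  36.1] yaw rel 0.1
scene 0.062 c [571.4 111. ] [299.2 151.1] yaw rel -2.5
scene 0.042 c [649.5 120.5] [277.4  19.1] yaw rel -0.2
scene 0.042 c [676.3 126.5] [279.9  37. ] yaw rel 0.2
```

>>> send_rows(
  steps=[
    {"translation": [0.06, 0, 0], "delta_rot": [0, 0, 0], "jaw": 0},
    {"translation": [0.12, 0, 0], "delta_rot": [0, 0, 0], "jaw": 0},
    {"translation": [0.17, 0, -0.03], "delta_rot": [0, 0, 0], "jaw": 0},
    {"translation": [0.22, 0, -0.06], "delta_rot": [0, 0, 0], "jaw": 0},
    {"translation": [0.27, 0, -0.1], "delta_rot": [0, 0, 0], "jaw": 0},
    {"translation": [0.32, 0, -0.14], "delta_rot": [0, 0, 0], "jaw": 0},
    {"translation": [0.37, 0, -0.18], "delta_rot": [0, 0, 0], "jaw": 0},
    {"translation": [0.42, 0, -0.22], "delta_rot": [0, 0, 0], "jaw": 0},
  ],
)

```text
time: 33.1
tool_pos: [0.4953, -0.0897, 0.0373]
tool_rot: [-0.0, 0.996, -0.087, -0.003]
contact_force: [-7.4, -1.8, -4.2]
gripper_width: 0.001
grasp_force: 3.2
```

>>> send_rows(
  steps=[
    {"translation": [0.05, 0.01, -0.02], "delta_rot": [0, 0, 0], "jaw": 0},
    {"translation": [0.1, 0.02, -0.04], "delta_rot": [0, 0, 0], "jaw": 0},
    {"translation": [0.15, 0.03, -0.06], "delta_rot": [0, 0, 0], "jaw": 0},
    {"translation": [0.2, 0.05, -0.08], "delta_rot": [0, 0, 0], "jaw": 0},
    {"translation": [0.25, 0.07, -0.1], "delta_rot": [0, 0, 0], "jaw": 0},
    {"translation": [0.3, 0.08, -0.12], "delta_rot": [0, 0, 0], "jaw": 0},
    {"translation": [0.35, 0.1, -0.12], "delta_rot": [0, 0, 0], "jaw": 0},
    {"translation": [0.4, 0.12, -0.12], "delta_rot": [0, 0, 0], "jaw": 0},
  ],
)

```text
time: 33.9
tool_pos: [0.4966, -0.0904, 0.0373]
tool_rot: [-0.001, 0.996, -0.087, -0.007]
contact_force: [-12.8, 2.2, -0.3]
gripper_width: 0.005
grasp_force: 6.6
```

>>> send_rows(
  steps=[
    {"translation": [0.05, 0.02, 0], "delta_rot": [0, 0, 0], "jaw": 0},
    {"translation": [0.11, 0.04, 0], "delta_rot": [0, 0, 0], "jaw": 0},
    {"translation": [0.18, 0.06, 0], "delta_rot": [0, 0, 0], "jaw": 0},
    {"translation": [0.25, 0.08, 0], "delta_rot": [0, 0, 0], "jaw": 0},
    {"translation": [0.32, 0.1, 0], "delta_rot": [0, 0, 0], "jaw": 0},
    {"translation": [0.39, 0.13, 0], "delta_rot": [0, 0, 0], "jaw": 0},
    {"translation": [0.45, 0.15, 0], "delta_rot": [0, 0, 0], "jaw": 0},
    {"translation": [0.5, 0.16, 0], "delta_rot": [0, 0, 0], "jaw": 0},
  ],
)

```text
time: 34.7
tool_pos: [0.5012, -0.0929, 0.0374]
tool_rot: [-0.001, 0.996, -0.087, -0.007]
contact_force: [-14.1, 2.6, -0.8]
gripper_width: -0.002
grasp_force: 6.8
```

>>> send_rows(
  steps=[
    {"translation": [0.05, 0.02, -0.02], "delta_rot": [0, 0, 0], "jaw": 0},
    {"translation": [0.1, 0.03, -0.03], "delta_rot": [0, 0, 0], "jaw": 0},
    {"translation": [0.15, 0.05, -0.04], "delta_rot": [0, 0, 0], "jaw": 0},
    {"translation": [0.2, 0.07, -0.04], "delta_rot": [0, 0, 0], "jaw": 0},
    {"translation": [0.25, 0.08, -0.04], "delta_rot": [0, 0, 0], "jaw": 0},
    {"translation": [0.3, 0.1, -0.04], "delta_rot": [0, 0, 0], "jaw": 0},
    {"translation": [0.35, 0.11, -0.04], "delta_rot": [0, 0, 0], "jaw": 0},
    {"translation": [0.4, 0.12, -0.04], "delta_rot": [0, 0, 0], "jaw": 0},
  ],
)

```text
time: 35.5
tool_pos: [0.5048, -0.0948, 0.0374]
tool_rot: [-0.001, 0.996, -0.087, -0.007]
contact_force: [-12.4, 0.9, -2.2]
gripper_width: -0.004
grasp_force: 6.3
```

```bash
python3 look.py
```

```text
t 35.5 tcp bay-axes [513.6  -5.7] 0.0374 F [-12.4  -1.2]
top 0.062 c [583.7 121.8] [274.6 124.8] yaw rel 1.5
top 0.042 c [672.1 127.9] [279.8  42. ] yaw rel 0.3
scene 0.062 c [577.5 110. ] [299.3 148.9] yaw rel 1.0
scene 0.042 c [669.4 126. ] [279.7  52. ] yaw rel 0.1
```

>>> send_rows(
  steps=[
    {"translation": [0.04, 0.01, 0], "delta_rot": [0, 0, 0], "jaw": 0},
    {"translation": [0.08, 0.02, 0], "delta_rot": [0, 0, 0], "jaw": 0},
    {"translation": [0.12, 0.03, 0], "delta_rot": [0, 0, 0], "jaw": 0},
    {"translation": [0.16, 0.05, 0], "delta_rot": [0, 0, 0], "jaw": 0},
    {"translation": [0.2, 0.06, 0], "delta_rot": [0, 0, 0], "jaw": 0},
    {"translation": [0.24, 0.07, 0], "delta_rot": [0, 0, 0], "jaw": 0},
    {"translation": [0.28, 0.08, 0], "delta_rot": [0, 0, 0], "jaw": 0},
    {"translation": [0.3, 0.09, 0], "delta_rot": [0, 0, 0], "jaw": 0},
  ],
)

```text
time: 36.4
tool_pos: [0.5071, -0.096, 0.0374]
tool_rot: [-0.001, 0.996, -0.087, -0.007]
contact_force: [-15.1, 1.9, -0.8]
gripper_width: 0.001
grasp_force: 7.4
```

>>> send_rows(
  steps=[
    {"translation": [-1.5, 0, 0], "delta_rot": [0, 0, 0], "jaw": 0},
    {"translation": [-3.0, -0.6, 0.2], "delta_rot": [0, 0, 0], "jaw": 0},
    {"translation": [-3.0, -4.8, 0.4], "delta_rot": [0, 0, 0], "jaw": 0},
    {"translation": [-3.0, -9.7, 0.4], "delta_rot": [0, 0, 0], "jaw": 0},
    {"translation": [-3.0, -14.6, 0.4], "delta_rot": [0, 0, 0], "jaw": 0},
    {"translation": [-3.0, -19.4, 0.4], "delta_rot": [0, 0, 0], "jaw": 0},
    {"translation": [-3.0, -23.5, 0.4], "delta_rot": [0, 0, 0], "jaw": 0},
    {"translation": [-3.0, -24.8, 0.4], "delta_rot": [0, 0, 0], "jaw": 0},
  ],
)

```text
time: 37.2
tool_pos: [0.5283, 0.1553, 0.0381]
tool_rot: [-0.001, 0.996, -0.086, 0.002]
contact_force: [-0.9, -0.9, 0.0]
gripper_width: 0.0
grasp_force: 0.0
```

>>> send_rows(
  steps=[
    {"translation": [0.4, 0, 0], "delta_rot": [0, 0, 0], "jaw": 0},
    {"translation": [0.75, 0, 0], "delta_rot": [0, 0, 0], "jaw": 0},
    {"translation": [0.95, 0, 0], "delta_rot": [0, 0, 0], "jaw": 0},
    {"translation": [1.03, 0, 0], "delta_rot": [0, 0, 0], "jaw": 0},
    {"translation": [1.1, 0, 0], "delta_rot": [0, 0, 0], "jaw": 0},
    {"translation": [1.17, 0, 0], "delta_rot": [0, 0, 0], "jaw": 0},
    {"translation": [1.24, 0, 0], "delta_rot": [0, 0, 0], "jaw": 0},
    {"translation": [1.3, 0, 0], "delta_rot": [0, 0, 0], "jaw": 0},
  ],
)

```text
time: 38.0
tool_pos: [0.5394, 0.1493, 0.0368]
tool_rot: [-0.0, 0.996, -0.088, 0.0]
contact_force: [-0.1, -0.7, 0.2]
gripper_width: 0.002
grasp_force: 0.0
```

```bash
python3 look.py
```

```text
t 38.0 tcp bay-axes [505.3 240.7] 0.0368 F [-0.  -0.7]
top 0.062 c [584.9 121.7] [275.6 125.6] yaw rel 2.1
top 0.042 c [671.8 127.8] [279.6  41.8] yaw rel 0.3
scene 0.062 c [578.4 130.3] [295.9 149.1] yaw rel 2.9
scene 0.042 c [671.3 124.8] [282.7  49.2] yaw rel 0.6
```

>>> send_rows(
  steps=[
    {"translation": [0.06, 0, 0], "delta_rot": [0, 0, 0], "jaw": 0},
    {"translation": [0.12, 0, 0], "delta_rot": [0, 0, 0], "jaw": 0},
    {"translation": [0.18, 0, -0.02], "delta_rot": [0, 0, 0], "jaw": 0},
    {"translation": [0.23, 0, -0.06], "delta_rot": [0, 0, 0], "jaw": 0},
    {"translation": [0.28, 0, -0.1], "delta_rot": [0, 0, 0], "jaw": 0},
    {"translation": [0.33, 0, -0.14], "delta_rot": [0, 0, 0], "jaw": 0},
    {"translation": [0.38, 0, -0.18], "delta_rot": [0, 0, 0], "jaw": 0},
    {"translation": [0.43, 0, -0.22], "delta_rot": [0, 0, 0], "jaw": 0},
  ],
)

```text
time: 38.9
tool_pos: [0.541, 0.149, 0.0372]
tool_rot: [-0.0, 0.996, -0.087, -0.003]
contact_force: [-6.4, 3.3, -4.7]
gripper_width: -0.001
grasp_force: 3.2
```

>>> send_rows(
  steps=[
    {"translation": [0.05, -0.01, -0.03], "delta_rot": [0, 0, 0], "jaw": 0},
    {"translation": [0.1, -0.02, -0.06], "delta_rot": [0, 0, 0], "jaw": 0},
    {"translation": [0.15, -0.03, -0.08], "delta_rot": [0, 0, 0], "jaw": 0},
    {"translation": [0.2, -0.05, -0.11], "delta_rot": [0, 0, 0], "jaw": 0},
    {"translation": [0.25, -0.06, -0.13], "delta_rot": [0, 0, 0], "jaw": 0},
    {"translation": [0.3, -0.08, -0.15], "delta_rot": [0, 0, 0], "jaw": 0},
    {"translation": [0.34, -0.09, -0.16], "delta_rot": [0, 0, 0], "jaw": 0},
    {"translation": [0.36, -0.1, -0.16], "delta_rot": [0, 0, 0], "jaw": 0},
  ],
)

```text
time: 39.7
tool_pos: [0.5414, 0.1491, 0.0372]
tool_rot: [0.001, 0.996, -0.087, -0.007]
contact_force: [-14.5, 1.7, -0.8]
gripper_width: 0.0
grasp_force: 7.2
```

>>> send_rows(
  steps=[
    {"translation": [0.05, -0.02, 0], "delta_rot": [0, 0, 0], "jaw": 0},
    {"translation": [0.1, -0.04, 0], "delta_rot": [0, 0, 0], "jaw": 0},
    {"translation": [0.16, -0.06, 0], "delta_rot": [0, 0, 0], "jaw": 0},
    {"translation": [0.22, -0.08, 0], "delta_rot": [0, 0, 0], "jaw": 0},
    {"translation": [0.28, -0.1, 0], "delta_rot": [0, 0, 0], "jaw": 0},
    {"translation": [0.34, -0.12, 0], "delta_rot": [0, 0, 0], "jaw": 0},
    {"translation": [0.4, -0.14, 0], "delta_rot": [0, 0, 0], "jaw": 0},
    {"translation": [0.45, -0.16, 0], "delta_rot": [0, 0, 0], "jaw": 0},
  ],
)

```text
time: 40.5
tool_pos: [0.5459, 0.15, 0.0373]
tool_rot: [0.001, 0.996, -0.087, -0.007]
contact_force: [-15.2, 3.2, -0.6]
gripper_width: -0.0
grasp_force: 7.7
```

>>> send_rows(
  steps=[
    {"translation": [0.04, -0.01, -0.03], "delta_rot": [0, 0, 0], "jaw": 0},
    {"translation": [0.08, -0.03, -0.05], "delta_rot": [0, 0, 0], "jaw": 0},
    {"translation": [0.13, -0.04, -0.05], "delta_rot": [0, 0, 0], "jaw": 0},
    {"translation": [0.18, -0.06, -0.05], "delta_rot": [0, 0, 0], "jaw": 0},
    {"translation": [0.23, -0.07, -0.05], "delta_rot": [0, 0, 0], "jaw": 0},
    {"translation": [0.28, -0.09, -0.05], "delta_rot": [0, 0, 0], "jaw": 0},
    {"translation": [0.33, -0.11, -0.05], "delta_rot": [0, 0, 0], "jaw": 0},
    {"translation": [0.38, -0.12, -0.05], "delta_rot": [0, 0, 0], "jaw": 0},
  ],
)

```text
time: 41.3
tool_pos: [0.5495, 0.1507, 0.0373]
tool_rot: [0.001, 0.996, -0.087, -0.008]
contact_force: [-14.0, 4.1, -2.5]
gripper_width: 0.002
grasp_force: 7.6
```

>>> send_rows(
  steps=[
    {"translation": [0.04, -0.01, 0], "delta_rot": [0, 0, 0], "jaw": 0},
    {"translation": [0.08, -0.03, 0], "delta_rot": [0, 0, 0], "jaw": 0},
    {"translation": [0.12, -0.04, 0], "delta_rot": [0, 0, 0], "jaw": 0},
    {"translation": [0.16, -0.05, 0], "delta_rot": [0, 0, 0], "jaw": 0},
    {"translation": [0.2, -0.06, 0], "delta_rot": [0, 0, 0], "jaw": 0},
    {"translation": [0.24, -0.07, 0], "delta_rot": [0, 0, 0], "jaw": 0},
    {"translation": [0.27, -0.08, 0], "delta_rot": [0, 0, 0], "jaw": 0},
    {"translation": [0.3, -0.09, 0], "delta_rot": [0, 0, 0], "jaw": 0},
  ],
)

```text
time: 42.1
tool_pos: [0.5525, 0.1512, 0.0373]
tool_rot: [0.001, 0.996, -0.087, -0.008]
contact_force: [-15.3, 4.4, -0.7]
gripper_width: 0.0
grasp_force: 7.9
```

```bash
python3 look.py a4
```

```text
t 42.1 tcp bay-axes [517.8 244.8] 0.0373 F [-15.8   1.6]
top 0.062 c [589.6 122.8] [272.3 125.9] yaw rel -1.4
top 0.042 c [672.7 128. ] [279.3  40.3] yaw rel 0.1
scene 0.062 c [587.  129.9] [295.2 146.5] yaw rel 2.1
scene 0.042 c [671.7 124.4] [283.4  47.4] yaw rel 0.1
```

View pics/a4.png

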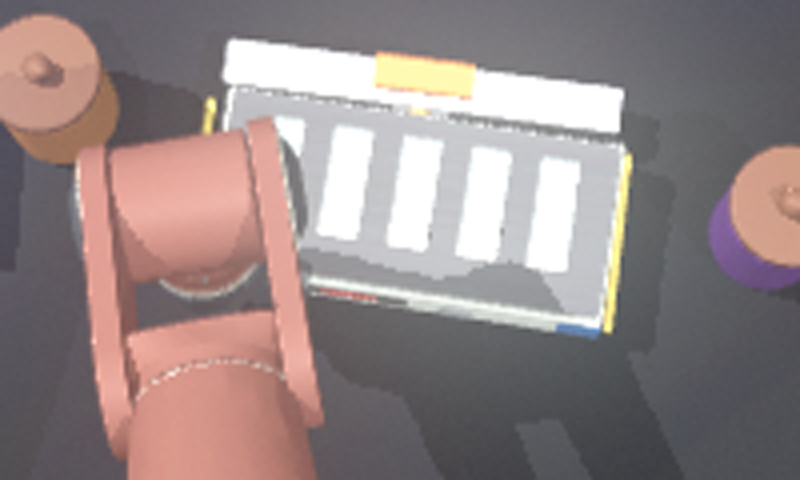

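>>> send_rows(
  steps=[
    {"translation": [-1.5, 0, 0], "delta_rot": [0, 0, 0], "jaw": 0},
    {"translation": [-2.55, 0.8, 0.2], "delta_rot": [0, 0, 0], "jaw": 0},
    {"translation": [-2.55, 5.0, 0.4], "delta_rot": [0, 0, 0], "jaw": 0},
    {"translation": [-2.55, 9.9, 0.4], "delta_rot": [0, 0, 0], "jaw": 0},
    {"translation": [-2.55, 14.8, 0.4], "delta_rot": [0, 0, 0], "jaw": 0},
    {"translation": [-2.55, 19.5, 0.4], "delta_rot": [0, 0, 0], "jaw": 0},
    {"translation": [-2.55, 23.5, 0.4], "delta_rot": [0, 0, 0], "jaw": 0},
    {"translation": [-2.55, 24.7, 0.4], "delta_rot": [0, 0, 0], "jaw": 0},
  ],
)

```text
time: 43.0
tool_pos: [0.4916, -0.0919, 0.0383]
tool_rot: [0.001, 0.996, -0.089, 0.002]
contact_force: [0.4, 0.1, 0.6]
gripper_width: 0.003
grasp_force: 0.0
```

>>> send_rows(
  steps=[
    {"translation": [0.4, 0, 0], "delta_rot": [0, 0, 0], "jaw": 0},
    {"translation": [0.75, 0, 0], "delta_rot": [0, 0, 0], "jaw": 0},
    {"translation": [0.95, 0, 0], "delta_rot": [0, 0, 0], "jaw": 0},
    {"translation": [1.03, 0, 0], "delta_rot": [0, 0, 0], "jaw": 0},
    {"translation": [1.1, 0, 0], "delta_rot": [0, 0, 0], "jaw": 0},
    {"translation": [1.16, 0, 0], "delta_rot": [0, 0, 0], "jaw": 0},
    {"translation": [1.22, 0, 0], "delta_rot": [0, 0, 0], "jaw": 0},
    {"translation": [1.27, 0, 0], "delta_rot": [0, 0, 0], "jaw": 0},
  ],
)

```text
time: 43.8
tool_pos: [0.5035, -0.0902, 0.0371]
tool_rot: [-0.0, 0.996, -0.087, -0.0]
contact_force: [0.1, -0.3, -0.4]
gripper_width: 0.001
grasp_force: 0.0
```

>>> send_rows(
  steps=[
    {"translation": [0.05, 0, -0.02], "delta_rot": [0, 0, 0], "jaw": 0},
    {"translation": [0.1, 0, -0.04], "delta_rot": [0, 0, 0], "jaw": 0},
    {"translation": [0.15, 0, -0.07], "delta_rot": [0, 0, 0], "jaw": 0},
    {"translation": [0.2, 0, -0.1], "delta_rot": [0, 0, 0], "jaw": 0},
    {"translation": [0.25, 0, -0.13], "delta_rot": [0, 0, 0], "jaw": 0},
    {"translation": [0.3, 0, -0.16], "delta_rot": [0, 0, 0], "jaw": 0},
    {"translation": [0.3, 0, -0.16], "delta_rot": [0, 0, 0], "jaw": 0},
    {"translation": [0.3, 0, -0.16], "delta_rot": [0, 0, 0], "jaw": 0},
  ],
)

```text
time: 44.6
tool_pos: [0.5047, -0.0906, 0.0377]
tool_rot: [-0.0, 0.996, -0.087, -0.002]
contact_force: [-5.9, 0.3, 0.4]
gripper_width: -0.002
grasp_force: 2.7
```

```bash
python3 look.py
```

```text
t 44.6 tcp bay-axes [512.8  -1.6] 0.0377 F [-5.8 -0.7]
top 0.062 c [588.8 123.9] [273.7 127.1] yaw rel -1.4
top 0.042 c [672.9 127.8] [279.9  40.8] yaw rel 0.2
scene 0.062 c [580.3 112.1] [296.3 155. ] yaw rel -1.6
scene 0.042 c [671.9 124.3] [284.3  47.5] yaw rel 0.3
```

>>> send_rows(
  steps=[
    {"translation": [0.05, 0.01, -0.035], "delta_rot": [0, 0, 0], "jaw": 0},
    {"translation": [0.1, 0.02, -0.07], "delta_rot": [0, 0, 0], "jaw": 0},
    {"translation": [0.15, 0.03, -0.1], "delta_rot": [0, 0, 0], "jaw": 0},
    {"translation": [0.2, 0.05, -0.14], "delta_rot": [0, 0, 0], "jaw": 0},
    {"translation": [0.25, 0.07, -0.17], "delta_rot": [0, 0, 0], "jaw": 0},
    {"translation": [0.3, 0.08, -0.2], "delta_rot": [0, 0, 0], "jaw": 0},
    {"translation": [0.35, 0.1, -0.22], "delta_rot": [0, 0, 0], "jaw": 0},
    {"translation": [0.38, 0.11, -0.22], "delta_rot": [0, 0, 0], "jaw": 0},
  ],
)

```text
time: 45.5
tool_pos: [0.5047, -0.0906, 0.0379]
tool_rot: [-0.002, 0.996, -0.087, -0.007]
contact_force: [-13.4, 4.6, 2.0]
gripper_width: -0.002
grasp_force: 7.2
```

>>> send_rows(
  steps=[
    {"translation": [0.04, 0.01, 0], "delta_rot": [0, 0, 0], "jaw": 0},
    {"translation": [0.08, 0.03, 0], "delta_rot": [0, 0, 0], "jaw": 0},
    {"translation": [0.13, 0.04, 0], "delta_rot": [0, 0, 0], "jaw": 0},
    {"translation": [0.18, 0.06, 0], "delta_rot": [0, 0, 0], "jaw": 0},
    {"translation": [0.23, 0.07, 0], "delta_rot": [0, 0, 0], "jaw": 0},
    {"translation": [0.28, 0.09, 0], "delta_rot": [0, 0, 0], "jaw": 0},
    {"translation": [0.32, 0.1, 0], "delta_rot": [0, 0, 0], "jaw": 0},
    {"translation": [0.35, 0.11, 0], "delta_rot": [0, 0, 0], "jaw": 0},
  ],
)

```text
time: 46.3
tool_pos: [0.5073, -0.0923, 0.0378]
tool_rot: [-0.002, 0.996, -0.087, -0.008]
contact_force: [-16.0, 2.9, 3.2]
gripper_width: -0.003
grasp_force: 8.5
```

>>> send_rows(
  steps=[
    {"translation": [0.0, 0.0, -0.04], "delta_rot": [0, 0, 0], "jaw": 0},
    {"translation": [0.02, 0.01, -0.07], "delta_rot": [0, 0, 0], "jaw": 0},
    {"translation": [0.05, 0.02, -0.08], "delta_rot": [0, 0, 0], "jaw": 0},
    {"translation": [0.09, 0.03, -0.08], "delta_rot": [0, 0, 0], "jaw": 0},
    {"translation": [0.13, 0.04, -0.08], "delta_rot": [0, 0, 0], "jaw": 0},
    {"translation": [0.17, 0.05, -0.08], "delta_rot": [0, 0, 0], "jaw": 0},
    {"translation": [0.21, 0.06, -0.08], "delta_rot": [0, 0, 0], "jaw": 0},
    {"translation": [0.25, 0.08, -0.08], "delta_rot": [0, 0, 0], "jaw": 0},
  ],
)

```text
time: 47.1
tool_pos: [0.5092, -0.0936, 0.0379]
tool_rot: [-0.002, 0.996, -0.087, -0.008]
contact_force: [-15.2, 2.6, -0.5]
gripper_width: 0.001
grasp_force: 7.6
```

>>> send_rows(
  steps=[
    {"translation": [0.03, 0.01, 0], "delta_rot": [0, 0, 0], "jaw": 0},
    {"translation": [0.06, 0.02, 0], "delta_rot": [0, 0, 0], "jaw": 0},
    {"translation": [0.09, 0.03, 0], "delta_rot": [0, 0, 0], "jaw": 0},
    {"translation": [0.12, 0.04, 0], "delta_rot": [0, 0, 0], "jaw": 0},
    {"translation": [0.15, 0.05, 0], "delta_rot": [0, 0, 0], "jaw": 0},
    {"translation": [0.17, 0.05, 0], "delta_rot": [0, 0, 0], "jaw": 0},
    {"translation": [0.19, 0.06, 0], "delta_rot": [0, 0, 0], "jaw": 0},
    {"translation": [0.2, 0.06, 0], "delta_rot": [0, 0, 0], "jaw": 0},
  ],
)

```text
time: 47.9
tool_pos: [0.5104, -0.0943, 0.0379]
tool_rot: [-0.002, 0.996, -0.087, -0.009]
contact_force: [-17.4, 3.7, 2.4]
gripper_width: 0.001
grasp_force: 9.3
```

```bash
python3 look.py
```

```text
t 47.9 tcp bay-axes [519.   -4.2] 0.0379 F [-17.8   0.6]
top 0.062 c [591.7 122.1] [273.2 126.6] yaw rel 0.9
top 0.042 c [674. 128.] [280.   38.4] yaw rel -0.1
scene 0.062 c [584.2 108.9] [302.2 150.2] yaw rel 0.6
scene 0.042 c [672.6 124.7] [283.1  45. ] yaw rel 0.0
```

>>> send_rows(
  steps=[
    {"translation": [-1.5, 0, 0], "delta_rot": [0, 0, 0], "jaw": 0},
    {"translation": [-2.4, -0.6, 0.2], "delta_rot": [0, 0, 0], "jaw": 0},
    {"translation": [-2.4, -4.8, 0.45], "delta_rot": [0, 0, 0], "jaw": 0},
    {"translation": [-2.4, -9.7, 0.45], "delta_rot": [0, 0, 0], "jaw": 0},
    {"translation": [-2.4, -14.6, 0.45], "delta_rot": [0, 0, 0], "jaw": 0},
    {"translation": [-2.4, -19.4, 0.45], "delta_rot": [0, 0, 0], "jaw": 0},
    {"translation": [-2.4, -23.5, 0.45], "delta_rot": [0, 0, 0], "jaw": 0},
    {"translation": [-2.4, -24.8, 0.45], "delta_rot": [0, 0, 0], "jaw": 0},
  ],
)

```text
time: 48.8
tool_pos: [0.5382, 0.1558, 0.0382]
tool_rot: [-0.001, 0.996, -0.086, 0.002]
contact_force: [-0.6, 0.1, 0.3]
gripper_width: 0.001
grasp_force: 0.0
```

>>> send_rows(
  steps=[
    {"translation": [0.4, 0, 0], "delta_rot": [0, 0, 0], "jaw": 0},
    {"translation": [0.7, 0, 0], "delta_rot": [0, 0, 0], "jaw": 0},
    {"translation": [0.9, 0, 0], "delta_rot": [0, 0, 0], "jaw": 0},
    {"translation": [1.0, 0, 0], "delta_rot": [0, 0, 0], "jaw": 0},
    {"translation": [1.06, 0, 0], "delta_rot": [0, 0, 0], "jaw": 0},
    {"translation": [1.12, 0, 0], "delta_rot": [0, 0, 0], "jaw": 0},
    {"translation": [1.18, 0, 0], "delta_rot": [0, 0, 0], "jaw": 0},
    {"translation": [1.24, 0, 0], "delta_rot": [0, 0, 0], "jaw": 0},
  ],
)

```text
time: 49.6
tool_pos: [0.5492, 0.1496, 0.0372]
tool_rot: [-0.0, 0.996, -0.088, -0.0]
contact_force: [-0.4, -0.1, -0.9]
gripper_width: -0.003
grasp_force: 0.0
```

>>> send_rows(
  steps=[
    {"translation": [0.05, 0, -0.03], "delta_rot": [0, 0, 0], "jaw": 0},
    {"translation": [0.1, 0, -0.06], "delta_rot": [0, 0, 0], "jaw": 0},
    {"translation": [0.15, 0, -0.1], "delta_rot": [0, 0, 0], "jaw": 0},
    {"translation": [0.2, 0, -0.14], "delta_rot": [0, 0, 0], "jaw": 0},
    {"translation": [0.25, 0, -0.18], "delta_rot": [0, 0, 0], "jaw": 0},
    {"translation": [0.3, 0, -0.21], "delta_rot": [0, 0, 0], "jaw": 0},
    {"translation": [0.3, 0, -0.21], "delta_rot": [0, 0, 0], "jaw": 0},
    {"translation": [0.3, 0, -0.21], "delta_rot": [0, 0, 0], "jaw": 0},
  ],
)

```text
time: 50.4
tool_pos: [0.5501, 0.1496, 0.038]
tool_rot: [0.0, 0.996, -0.087, -0.002]
contact_force: [-4.9, 2.8, -2.7]
gripper_width: 0.001
grasp_force: 2.7
```

```bash
python3 look.py
```

```text
t 50.4 tcp bay-axes [515.8 242.8] 0.038 F [-5.3  1.9]
top 0.062 c [590.4 121.8] [273.4 126.3] yaw rel 1.0
top 0.042 c [675.3 127.9] [279.7  39. ] yaw rel 1.3
scene 0.062 c [592.6 132.9] [298.9 138.8] yaw rel 3.4
scene 0.042 c [673.2 125.1] [282.6  43.1] yaw rel 0.3
```

>>> send_rows(
  steps=[
    {"translation": [0.05, -0.01, -0.03], "delta_rot": [0, 0, 0], "jaw": 0},
    {"translation": [0.1, -0.02, -0.06], "delta_rot": [0, 0, 0], "jaw": 0},
    {"translation": [0.15, -0.03, -0.09], "delta_rot": [0, 0, 0], "jaw": 0},
    {"translation": [0.2, -0.05, -0.12], "delta_rot": [0, 0, 0], "jaw": 0},
    {"translation": [0.25, -0.06, -0.15], "delta_rot": [0, 0, 0], "jaw": 0},
    {"translation": [0.3, -0.08, -0.18], "delta_rot": [0, 0, 0], "jaw": 0},
    {"translation": [0.35, -0.1, -0.2], "delta_rot": [0, 0, 0], "jaw": 0},
    {"translation": [0.4, -0.11, -0.22], "delta_rot": [0, 0, 0], "jaw": 0},
  ],
)

```text
time: 51.3
tool_pos: [0.5503, 0.1496, 0.0381]
tool_rot: [0.001, 0.996, -0.087, -0.007]
contact_force: [-14.5, 1.8, -1.8]
gripper_width: -0.002
grasp_force: 7.0
```

>>> send_rows(
  steps=[
    {"translation": [0.04, -0.01, -0.02], "delta_rot": [0, 0, 0], "jaw": 0},
    {"translation": [0.08, -0.03, -0.04], "delta_rot": [0, 0, 0], "jaw": 0},
    {"translation": [0.12, -0.04, -0.05], "delta_rot": [0, 0, 0], "jaw": 0},
    {"translation": [0.16, -0.05, -0.05], "delta_rot": [0, 0, 0], "jaw": 0},
    {"translation": [0.2, -0.06, -0.05], "delta_rot": [0, 0, 0], "jaw": 0},
    {"translation": [0.23, -0.07, -0.05], "delta_rot": [0, 0, 0], "jaw": 0},
    {"translation": [0.26, -0.08, -0.05], "delta_rot": [0, 0, 0], "jaw": 0},
    {"translation": [0.28, -0.09, -0.05], "delta_rot": [0, 0, 0], "jaw": 0},
  ],
)

```text
time: 52.1
tool_pos: [0.5527, 0.1502, 0.0381]
tool_rot: [0.001, 0.996, -0.087, -0.008]
contact_force: [-14.3, 2.0, -1.9]
gripper_width: -0.002
grasp_force: 7.4
```

>>> send_rows(
  steps=[
    {"translation": [0.03, -0.01, 0], "delta_rot": [0, 0, 0], "jaw": 0},
    {"translation": [0.06, -0.02, 0], "delta_rot": [0, 0, 0], "jaw": 0},
    {"translation": [0.09, -0.03, 0], "delta_rot": [0, 0, 0], "jaw": 0},
    {"translation": [0.12, -0.04, -0.01], "delta_rot": [0, 0, 0], "jaw": 0},
    {"translation": [0.15, -0.05, -0.01], "delta_rot": [0, 0, 0], "jaw": 0},
    {"translation": [0.17, -0.05, -0.02], "delta_rot": [0, 0, 0], "jaw": 0},
    {"translation": [0.19, -0.06, -0.02], "delta_rot": [0, 0, 0], "jaw": 0},
    {"translation": [0.2, -0.06, -0.02], "delta_rot": [0, 0, 0], "jaw": 0},
  ],
)

```text
time: 52.9
tool_pos: [0.5529, 0.1503, 0.0381]
tool_rot: [0.002, 0.996, -0.087, -0.01]
contact_force: [-21.0, 1.3, 3.2]
gripper_width: -0.001
grasp_force: 10.7
```

```bash
python3 look.py a5
```

```text
t 52.9 tcp bay-axes [518.5 244. ] 0.0381 F [-20.9  -2.3]
top 0.062 c [592.4 122.5] [272.9 124.8] yaw rel -0.4
top 0.042 c [675.5 127.8] [280.2  37.2] yaw rel 0.5
scene 0.062 c [587.2 121.9] [275.3 146.2] yaw rel 1.5
scene 0.042 c [673.2 125.1] [282.3  46. ] yaw rel -0.5
```

View pics/a5.png

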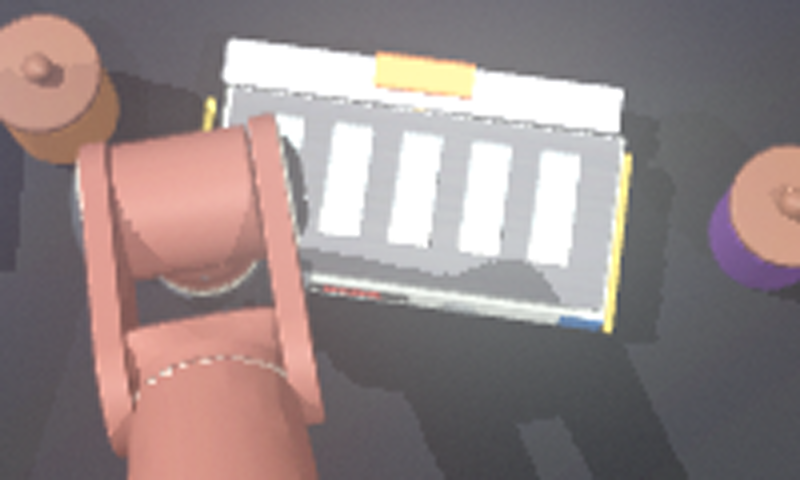

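>>> send_rows(
  steps=[
    {"translation": [-1.2, 0, 0], "delta_rot": [0, 0, 0], "jaw": 0},
    {"translation": [-2.2, 0.8, 0.2], "delta_rot": [0, 0, 0], "jaw": 0},
    {"translation": [-2.2, 5.0, 0.4], "delta_rot": [0, 0, 0], "jaw": 0},
    {"translation": [-2.2, 9.9, 0.5], "delta_rot": [0, 0, 0], "jaw": 0},
    {"translation": [-2.2, 14.8, 0.5], "delta_rot": [0, 0, 0], "jaw": 0},
    {"translation": [-2.2, 19.5, 0.5], "delta_rot": [0, 0, 0], "jaw": 0},
    {"translation": [-2.2, 23.5, 0.5], "delta_rot": [0, 0, 0], "jaw": 0},
    {"translation": [-2.2, 24.8, 0.5], "delta_rot": [0, 0, 0], "jaw": 0},
  ],
)

```text
time: 53.8
tool_pos: [0.4972, -0.0938, 0.0387]
tool_rot: [0.001, 0.996, -0.089, 0.002]
contact_force: [-0.4, 0.7, -0.0]
gripper_width: 0.0
grasp_force: 0.0
```

>>> send_rows(
  steps=[
    {"translation": [0.4, 0, 0], "delta_rot": [0, 0, 0], "jaw": 0},
    {"translation": [0.7, 0, 0], "delta_rot": [0, 0, 0], "jaw": 0},
    {"translation": [0.9, 0, 0], "delta_rot": [0, 0, 0], "jaw": 0},
    {"translation": [1.0, 0, 0], "delta_rot": [0, 0, 0], "jaw": 0},
    {"translation": [1.06, 0, 0], "delta_rot": [0, 0, 0], "jaw": 0},
    {"translation": [1.12, 0, 0], "delta_rot": [0, 0, 0], "jaw": 0},
    {"translation": [1.18, 0, 0], "delta_rot": [0, 0, 0], "jaw": 0},
    {"translation": [1.24, 0, 0], "delta_rot": [0, 0, 0], "jaw": 0},
  ],
)

```text
time: 54.6
tool_pos: [0.5086, -0.0921, 0.0372]
tool_rot: [-0.0, 0.996, -0.087, -0.0]
contact_force: [-0.2, -0.3, 0.3]
gripper_width: 0.0
grasp_force: 0.0
```

>>> send_rows(
  steps=[
    {"translation": [0.05, 0, -0.02], "delta_rot": [0, 0, 0], "jaw": 0},
    {"translation": [0.1, 0, -0.05], "delta_rot": [0, 0, 0], "jaw": 0},
    {"translation": [0.15, 0, -0.09], "delta_rot": [0, 0, 0], "jaw": 0},
    {"translation": [0.2, 0, -0.13], "delta_rot": [0, 0, 0], "jaw": 0},
    {"translation": [0.25, 0, -0.17], "delta_rot": [0, 0, 0], "jaw": 0},
    {"translation": [0.3, 0, -0.2], "delta_rot": [0, 0, 0], "jaw": 0},
    {"translation": [0.3, 0, -0.2], "delta_rot": [0, 0, 0], "jaw": 0},
    {"translation": [0.3, 0, -0.2], "delta_rot": [0, 0, 0], "jaw": 0},
  ],
)

```text
time: 55.4
tool_pos: [0.5098, -0.0925, 0.0381]
tool_rot: [-0.0, 0.996, -0.087, -0.002]
contact_force: [-7.2, -0.4, -1.7]
gripper_width: 0.002
grasp_force: 2.6
```

```bash
python3 look.py
```

```text
t 55.4 tcp bay-axes [518.1  -2.6] 0.0381 F [-7.  -1.7]
top 0.062 c [591.7 123.4] [273.3 125.2] yaw rel 0.2
top 0.042 c [675.4 126.6] [282.9  38. ] yaw rel -0.7
scene 0.062 c [586.5 109.8] [297.7 149.8] yaw rel -1.3
scene 0.042 c [675.  124.8] [283.1  43.6] yaw rel 0.0
```

>>> send_rows(
  steps=[
    {"translation": [0.05, 0.01, -0.03], "delta_rot": [0, 0, 0], "jaw": 0},
    {"translation": [0.1, 0.01, -0.06], "delta_rot": [0, 0, 0], "jaw": 0},
    {"translation": [0.15, 0.02, -0.1], "delta_rot": [0, 0, 0], "jaw": 0},
    {"translation": [0.19, 0.02, -0.13], "delta_rot": [0, 0, 0], "jaw": 0},
    {"translation": [0.23, 0.03, -0.16], "delta_rot": [0, 0, 0], "jaw": 0},
    {"translation": [0.27, 0.03, -0.18], "delta_rot": [0, 0, 0], "jaw": 0},
    {"translation": [0.3, 0.04, -0.2], "delta_rot": [0, 0, 0], "jaw": 0},
    {"translation": [0.3, 0.04, -0.2], "delta_rot": [0, 0, 0], "jaw": 0},
  ],
)

```text
time: 56.3
tool_pos: [0.5098, -0.0925, 0.0382]
tool_rot: [-0.001, 0.996, -0.087, -0.006]
contact_force: [-10.2, 1.1, -3.7]
gripper_width: 0.004
grasp_force: 5.4
```

>>> send_rows(
  steps=[
    {"translation": [0.03, 0, -0.01], "delta_rot": [0, 0, 0], "jaw": 0},
    {"translation": [0.06, 0.01, -0.03], "delta_rot": [0, 0, 0], "jaw": 0},
    {"translation": [0.09, 0.01, -0.04], "delta_rot": [0, 0, 0], "jaw": 0},
    {"translation": [0.12, 0.02, -0.05], "delta_rot": [0, 0, 0], "jaw": 0},
    {"translation": [0.15, 0.02, -0.06], "delta_rot": [0, 0, 0], "jaw": 0},
    {"translation": [0.17, 0.02, -0.07], "delta_rot": [0, 0, 0], "jaw": 0},
    {"translation": [0.17, 0.02, -0.07], "delta_rot": [0, 0, 0], "jaw": 0},
    {"translation": [0.17, 0.02, -0.07], "delta_rot": [0, 0, 0], "jaw": 0},
  ],
)

```text
time: 57.1
tool_pos: [0.5099, -0.0926, 0.0382]
tool_rot: [-0.001, 0.996, -0.087, -0.008]
contact_force: [-14.7, 0.2, -1.4]
gripper_width: -0.001
grasp_force: 7.4
```

>>> send_rows(
  steps=[
    {"translation": [0.0, 0, -0.02], "delta_rot": [0, 0, 0], "jaw": 0},
    {"translation": [0.01, 0, -0.03], "delta_rot": [0, 0, 0], "jaw": 0},
    {"translation": [0.03, 0, -0.04], "delta_rot": [0, 0, 0], "jaw": 0},
    {"translation": [0.05, 0, -0.04], "delta_rot": [0, 0, 0], "jaw": 0},
    {"translation": [0.07, 0.01, -0.05], "delta_rot": [0, 0, 0], "jaw": 0},
    {"translation": [0.08, 0.01, -0.05], "delta_rot": [0, 0, 0], "jaw": 0},
    {"translation": [0.08, 0.01, -0.05], "delta_rot": [0, 0, 0], "jaw": 0},
    {"translation": [0.08, 0.01, -0.05], "delta_rot": [0, 0, 0], "jaw": 0},
  ],
)

```text
time: 57.9
tool_pos: [0.5104, -0.0929, 0.0383]
tool_rot: [-0.001, 0.996, -0.087, -0.008]
contact_force: [-14.1, 1.2, -3.8]
gripper_width: 0.004
grasp_force: 7.1
```

>>> send_rows(
  steps=[
    {"translation": [-1.0, 0, 0], "delta_rot": [0, 0, 0], "jaw": 0},
    {"translation": [-3.0, 0, 0], "delta_rot": [0, 0, 0], "jaw": 0},
    {"translation": [-6.0, 0, 0], "delta_rot": [0, 0, 0], "jaw": 0},
    {"translation": [-9.0, 0, -2], "delta_rot": [0, 0, 0], "jaw": 0},
    {"translation": [-10.0, 0, -6], "delta_rot": [0, 0, 0], "jaw": 0},
    {"translation": [-10.0, 2, -10], "delta_rot": [0, 0, 0], "jaw": 0},
    {"translation": [-10.0, 6, -14], "delta_rot": [0, 0, 0], "jaw": 0},
    {"translation": [-10.0, 10, -16], "delta_rot": [0, 0, 0], "jaw": 0},
  ],
)

```text
time: 58.7
tool_pos: [0.4027, -0.1758, 0.2068]
tool_rot: [0.002, 0.996, -0.086, 0.004]
contact_force: [1.2, -0.6, 0.9]
gripper_width: -0.003
grasp_force: 0.0
```

```bash
python3 look.py a6
```

```text
t 58.7 tcp bay-axes [ 427.1 -103.2] 0.2068 F [ 1.3 -0.4]
top 0.062 c [591.9 122.4] [274.5 124.7] yaw rel 0.1
top 0.042 c [675.4 128. ] [279.7  36.1] yaw rel 0.1
scene 0.062 c [594.9 121.8] [278.8 129.6] yaw rel -1.1
scene 0.042 c [673.1 124.8] [282.4  43.8] yaw rel 0.0
```

View pics/a6.png

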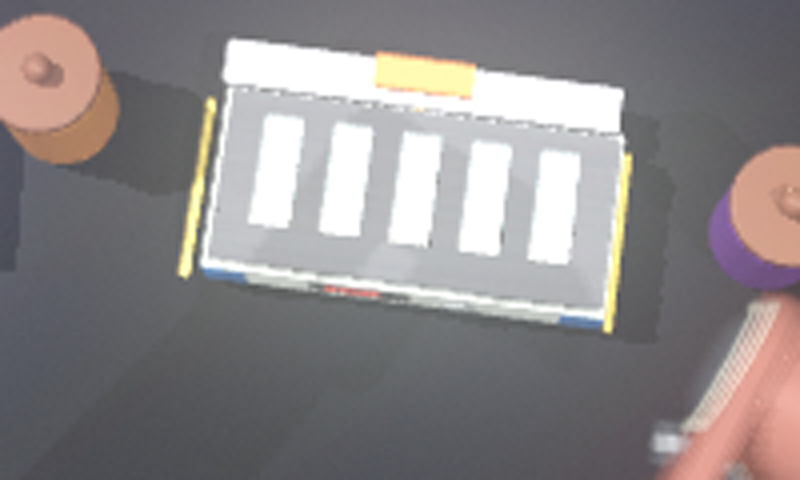

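The plate sits flush and square against the rail, about 5 mm off centre, and the arm is clear of everything.

```bash
python3 -c "
from plant import *
print(job_done())"
```

```text
the job is handed in; nothing more can be done
None
```

The hotplate is against the docking rail, square within about 1° and about 5 mm off centre, and the arm is clear. However, the 20 N push limit was broken: I read about 21–22 N at least twice (first push, last left push), and a 19.8 N start may also have gone over; contact-pin travel was not measured, only inferred from the flush fit.

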